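Load the bench analyser for a run

ROBOT

A 6-joint arm with a two-finger parallel gripper is mounted at the origin on the work surface. World frame = base frame: x ahead of the robot, y to its left, z up, the work surface at z = 0. Lengths are in m, angles in rad, forces in N, time in s.
With the tool pointing down it reaches from about 0.425 to 0.95 m from the base axis. Payload 3.5 kg.
Tool frame: the origin (TCP) lies midway between the tips of the shut fingers; the grasp point (between the pads) lies 19 mm behind it; z points along the fingers, y is the line along which they close (so a half turn about z gives the same grasp; the last joint's range is limited). The gripper opens to 85 mm and grips with 20 to 120 N. Pads are 22 mm wide; open, the fingers measure 114 mm over their backs; the gripper's body (76 mm by 85 mm) begins 54 mm behind the grasp point. The pads swing forward as they close: fully open they stand 13 mm farther back than shut.
Start: joints at [-1.476, 0.286, 1.577, -0, 1.279, -0.15], TCP at [0.164, -0.655, 0.231] pointing down, gripper open.
Joint ranges: [-2.77, 2.77], [-0.9, 2.22], [0.21, 2.48], [-1.53, 4.67], [0.24, 2.81], [-2.84, 2.84]. Speed limits (rad/s): [2.79, 2.79, 3.14, 3.14, 3.14, 3.14].

INTERFACE

Orientations are given as a unit quaternion [x, y, z, w].
In Python, from plant import ctrl gives the robot as it stands. The module is installed in compiled form; this text tells all that it offers.
- The arm moves only by the shell command python3 -m inch 'ROWS' [FORCE]. ROWS is JSON, a list of rows, each a list of 5 numbers: the closure, from 0 (fully open) to 1 (shut), then the shift along the tool's x, y, z in m, then the turn about the tool's z in degrees. A call has 1 to 5 rows; each row is the pose to reach, as a shift and turn from the pose commanded when the call began, along the tool's axes at that moment; what a row does not reach only later rows make up. A row lasts 1/12 s, in which the tool goes at most 41.7 mm and 7.16 degrees, less where a joint would pass 70% of its speed; a pose out of reach is approached as far as the arm can. A call with a gripper value outside its range is refused whole. The fingers move at their own pace and stop on an object; FORCE is the grip in N (left out, the last holds). Time passes only in rows, so rows that repeat a pose let the fingers close. It gives the time, the measured TCP pose, the force, the opening and the grip force at its end, in the units of the state.
- ctrl.get_state(): the state, without advancing time (a new reading comes with each control period).
- ctrl.read_camera(name): name is "side" or "top"; returns a dict with "pixels" (480x640x3 uint8, red, green, blue), "depth" (480x640 float32, m along the optical axis (not along the pixel's ray), 0 where there is no reading), "fx", "fy", "cx", "cy" (pixels), "xyz" and "rotation" of the camera in the world. Camera axes: x right, y down, z forward; pixel columns grow to the right and rows downward; lengths in m; the calibration is good to about 2 mm. A picture is of the moment at which its call begins.
- ctrl.sign_off(): hands the job in; it is judged then, once.
Trained networks look in a picture, given as the dict that the camera call returned (one of the last four; its "shot" number tells which), for a name from the list of things; names that differ only in an ending like _2 or _b are one class to them, and where a whole thing is asked for, a point or a joint stands for the part that bears it (a point fixed in the world has none). Each returns a list of dicts, best first, with "score" (0 to 1); they miss things now and then, are a little off and sometimes report something else, mostly with a low value. They report only what shows in the picture. A call takes as long as a camera call. They do not tell look-alikes from the thing itself.
- ctrl.spot_in(query, picture): "at" ([column, row] in pixels, amid what is visible of it).
- ctrl.tip_of(query, picture): "at" ([column, row] in pixels: a listed point, or the origin of a listed thing).
The state is a dict: "time": time; "qpos": joint angles; "dq": joint speeds; "joint_efforts": joint torques, N m; "eef_pos": TCP position; "tcp_rot": TCP orientation; "contact_force": force on the tool from outside, world axes, zero at the start; "wrist_torque": the same for the moment, N m; "opening": opening from 0.0 (shut) to 1.0 (fully open); "finger_force": force on a finger pad.
Only numpy, scipy, OpenCV 4.12 (cv2) and the standard library are available. Lean on these libraries where they do the work, as an engineer would, in place of code of your own. Each camera call takes 0.05 s, during which the arm holds its last target. There are 200 camera calls.

TASK

Load the analyser for its next run: swing its hood fully open so that it stays up by itself, stand every specimen pot upright (cap up) in the four-cell crate, one pot to a cell, and lay exactly four of the orange reagent pucks flat on the floor of the grey-rimmed tray, leaving the other two out on the bench. With everything in place shut the hood completely, and leave the tube rack, the beaker and the timer where they stand.

Things in the scene. Friction and masses are not known exactly. Their poses are not given: they have to be found in the camera images.
- hinge (a point): Hinge axis of the analyser's hood, at the middle of its length, 45 mm above the bench (fixed to the analyser). The analyser is a white benchtop instrument, base 270 x 245 mm, with a bay under a see-through teal hood and, at its +x end, a control tower 70 mm wide and 85 mm high. This point's axes are the analyser's: x along the hinge (towards the tower), -y towards the hood's handle (the analyser's front), z up. Bay floor 30 mm above the bench.
- handle (a point): Centre of the hood's handle, a teal round bar 14 mm thick, 124 mm long, parallel to the hinge, 44 mm in front of the hood's front wall, held by a post at each end. Shut: 259 mm in front of the hinge and 33 mm above it (78 mm above the bench). It turns about the hinge with the hood; it can be pinched from above at any hood angle, the bar rolling between the fingers.
- hood (a joint): Hood angle, rad: 0 shut, 1.75 fully open (its stop); opening swings the handle up and back over the hinge. The hood (0.5 kg, shut it is 240 x 204 mm and its top is 106 mm above the bench) is balanced by a spring with an over-centre point near 1.0 rad: let go below about 0.9 it falls shut, let go above about 1.1 it swings on to its open stop by itself and stays, damped both ways. Under 4 N at the handle moves it.
- tray (a point): Centre of the puck tray's dark floor in the bay, 30 mm above the bench; axes as the analyser's. Inside 220 (x) x 90 (y) mm, grey rim 10 mm high and 4 mm thick.
- cell1 (a point): Centre of the floor of cell 1 of the teal four-cell crate in the bay, 30 mm above the bench; axes as the analyser's. Cells 52 (x) x 54 (y) mm inside, in one row along the analyser's x at 56 mm pitch, walls 4 mm thick and 26 mm high; the row lies 99 mm behind the tray's centre line.
- cell2 (a point): Centre of the floor of cell 2 of the teal four-cell crate in the bay, 30 mm above the bench; axes as the analyser's. Cells 52 (x) x 54 (y) mm inside, in one row along the analyser's x at 56 mm pitch, walls 4 mm thick and 26 mm high; the row lies 99 mm behind the tray's centre line.
- cell3 (a point): Centre of the floor of cell 3 of the teal four-cell crate in the bay, 30 mm above the bench; axes as the analyser's. Cells 52 (x) x 54 (y) mm inside, in one row along the analyser's x at 56 mm pitch, walls 4 mm thick and 26 mm high; the row lies 99 mm behind the tray's centre line.
- cell4 (a point): Centre of the floor of cell 4 of the teal four-cell crate in the bay, 30 mm above the bench; axes as the analyser's. Cells 52 (x) x 54 (y) mm inside, in one row along the analyser's x at 56 mm pitch, walls 4 mm thick and 26 mm high; the row lies 99 mm behind the tray's centre line.
- pot1_mid (a point): Centre (half-way up, z along its axis to the cap) of a specimen pot, white with a yellow screw cap, a cylinder 44 mm in diameter and 54 mm high, about 80 g, standing on the bench. None if this pot is absent (2 to 4 pots are there).
- pot2_mid (a point): Centre (half-way up, z along its axis to the cap) of a specimen pot, white with a red screw cap, a cylinder 44 mm in diameter and 54 mm high, about 80 g, standing on the bench. None if this pot is absent (2 to 4 pots are there).
- pot3_mid (a point): Centre (half-way up, z along its axis to the cap) of a specimen pot, white with a blue screw cap, a cylinder 44 mm in diameter and 54 mm high, about 80 g, standing on the bench. None if this pot is absent (2 to 4 pots are there).
- pot4_mid (a point): Centre (half-way up, z along its axis to the cap) of a specimen pot, white with a purple screw cap, a cylinder 44 mm in diameter and 54 mm high, about 80 g, standing on the bench. None if this pot is absent (2 to 4 pots are there).
- puck1_mid (a point): Centre (half-way up, z along its axis) of a reagent puck, an orange disc 34 mm in diameter and 20 mm high with a silver top, about 30 g, lying on the bench. All six are alike.
- puck2_mid (a point): Centre (half-way up, z along its axis) of a reagent puck, an orange disc 34 mm in diameter and 20 mm high with a silver top, about 30 g, lying on the bench. All six are alike.
- puck3_mid (a point): Centre (half-way up, z along its axis) of a reagent puck, an orange disc 34 mm in diameter and 20 mm high with a silver top, about 30 g, lying on the bench. All six are alike.
- puck4_mid (a point): Centre (half-way up, z along its axis) of a reagent puck, an orange disc 34 mm in diameter and 20 mm high with a silver top, about 30 g, lying on the bench. All six are alike.
- puck5_mid (a point): Centre (half-way up, z along its axis) of a reagent puck, an orange disc 34 mm in diameter and 20 mm high with a silver top, about 30 g, lying on the bench. All six are alike.
- puck6_mid (a point): Centre (half-way up, z along its axis) of a reagent puck, an orange disc 34 mm in diameter and 20 mm high with a silver top, about 30 g, lying on the bench. All six are alike.
- tube_rack: Bystander: teal rack of capped tubes, 202 x 70 x 102 mm, origin under its centre.
- beaker: Bystander: glass beaker, 70 mm in diameter, 85 mm high, origin under its centre.
- timer: Bystander: white bench timer, 60 x 75 x 25 mm, origin under its centre.
Mind the look-alikes: they are no part of the job. What is shaped like the part that bears puck1_mid but black is not meant. Leave any pink look-alike of the part that bears pot2_mid alone.

How it is judged:
By the outcome, as a careful person would: the job done as asked, in the order asked, and still so for the second after the job is handed in, with the robot touching nothing.
Of pot1, pot2, pot3, pot4 only 2 to 4 are there at a start; the rules pass over those that are not, and their reading is None.
At some moment in a run one of pot1, pot2, pot3, pot4, puck1, puck2, puck3, puck4, puck5, puck6 may be knocked a few centimetres aside while the robot is not near it.
Once in a run the grip may slacken for a moment while it holds something.
It also fails if it takes over 210 s, if anything falls off the work surface, if the arm or the gripper's body presses on something with over 40 N, if the wrist force passes 120 N, or if a joint passes its speed limit or range.

## Working session

There is one attempt and no reset: what is moved stays moved. The work goes in short steps, Python scripts to look and compute and a shell command to move; the robot and the scene stay as the last step left them, time stands still between calls to the robot, and variables do not carry over. Pictures are saved under pics/ and viewed, at most 14 in all, crops included, and the job is handed in when it is done.

```bash
mkdir -p pics
cat > h.py <<'E'
import numpy as np, cv2
from plant import ctrl
from scipy.spatial.transform import Rotation as R
def snap(cam,fn=None):
    p=ctrl.read_camera(cam)
    if fn: cv2.imwrite('pics/'+fn,p['pixels'][:,:,::-1])
    return p
def rot(p):
    r=np.array(p['rotation']); return r if r.shape==(3,3) else R.from_quat(r).as_matrix()
def w(p,u,v,z=None):
    d=np.array([(u-p['cx'])/p['fx'],(v-p['cy'])/p['fy'],1.]); r=rot(p)@d; o=np.array(p['xyz'])
    if z is None:
        a=p['depth'][int(v)-1:int(v)+2,int(u)-1:int(u)+2]; a=a[a>0]
        if len(a)==0: return None
        return o+r*np.median(a)
    return o+r*(z-o[2])/r[2]
def cloud(p):
    vv,uu=np.mgrid[0:480,0:640]
    d=np.stack([(uu-p['cx'])/p['fx'],(vv-p['cy'])/p['fy'],np.ones_like(uu)],-1)*p['depth'][...,None]
    return d@rot(p).T+np.array(p['xyz'])
E
python3 - <<'E'
from h import *
np.set_printoptions(precision=3,suppress=True)
s=ctrl.get_state();print(s)
for c in('top','side'):
    p=snap(c,c+'0.png');print(c,p['xyz'],rot(p).tolist(),p['fx'],p['cx'],p['cy'])
    for q in ['hinge','handle','tray','cell1','cell4','pot1_mid','pot2_mid','pot3_mid','pot4_mid','puck1_mid','tube_rack','beaker','timer']:
        for d in ctrl.tip_of(q,p)[:8]:
            print(q,np.round(d['at']),round(d['score'],2),w(p,*d['at']))
E
```

```text
{'time': 0.0, 'qpos': array([-1.476,  0.287,  1.578, -0.   ,  1.279, -0.15 ]), 'dq': array([-0.001,  0.   ,  0.   , -0.002,  0.   ,  0.   ]), 'joint_efforts': array([  0.001, -40.598, -29.262,  -0.   ,   0.006,   0.   ]), 'eef_pos': array([ 0.164, -0.654,  0.23 ]), 'tcp_rot': array([ 0.993,  0.122,  0.   , -0.001]), 'contact_force': array([0.611, 0.117, 0.135]), 'wrist_torque': array([-0.037, -0.008, -0.033]), 'finger_force': 0.0, 'opening': 0.997164415843012}
top [ 0.45  -0.16   1.243] [[0.006287252913422159, -0.991356015440617, 0.13104854482407066], [-0.9998288071667584, -0.003951498910647921, 0.01807600663467756], [-0.017401919730317794, -0.1311397586777669, -0.9912111464686206]] 505.9767536749985 323.73955471118484 228.81607347869914
handle [276. 256.] 0.57 [ 0.54  -0.03   0.079]
cell1 [276. 256.] 0.36 [ 0.541 -0.03   0.079]
cell4 [276. 256.] 0.36 [ 0.541 -0.03   0.079]
pot1_mid [366. 235.] 0.74 [ 0.593 -0.238  0.056]
pot2_mid [336. 237.] 0.81 [ 0.589 -0.167  0.054]
pot2_mid [304. 205.] 0.6 [ 0.665 -0.092  0.054]
pot3_mid [432. 300.] 0.51 [ 0.442 -0.391  0.055]
puck1_mid [331. 30
[... 784 characters left out ...]
. 205.] 0.58 [ 0.54  -0.032  0.078]
cell1 [368. 465.] 0.56 [ 0.492 -0.563  0.101]
cell4 [212. 170.] 0.82 [0.466 0.095 0.104]
cell4 [238. 286.] 0.63 [ 0.435 -0.163  0.019]
cell4 [264. 205.] 0.58 [ 0.54  -0.032  0.078]
cell4 [368. 465.] 0.56 [ 0.492 -0.563  0.101]
pot1_mid [327. 284.] 0.59 [ 0.582 -0.251  0.052]
pot2_mid [334. 225.] 0.74 [ 0.659 -0.118  0.051]
pot2_mid [315. 260.] 0.61 [ 0.584 -0.188  0.051]
pot3_mid [289. 392.] 0.83 [ 0.441 -0.413  0.052]
puck1_mid [239. 285.] 0.8 [ 0.436 -0.16   0.018]
puck1_mid [218. 263.] 0.68 [ 0.414 -0.089  0.018]
tube_rack [365. 465.] 0.85 [ 0.489 -0.562  0.101]
beaker [408. 298.] 0.68 [ 0.708 -0.33   0.036]
timer [379. 231.] 0.77 [ 0.753 -0.148  0.02 ]
```

View pics/top0.png

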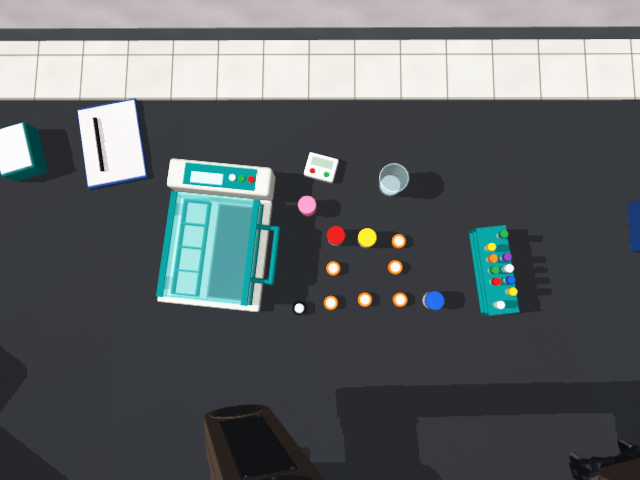

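View pics/side0.png

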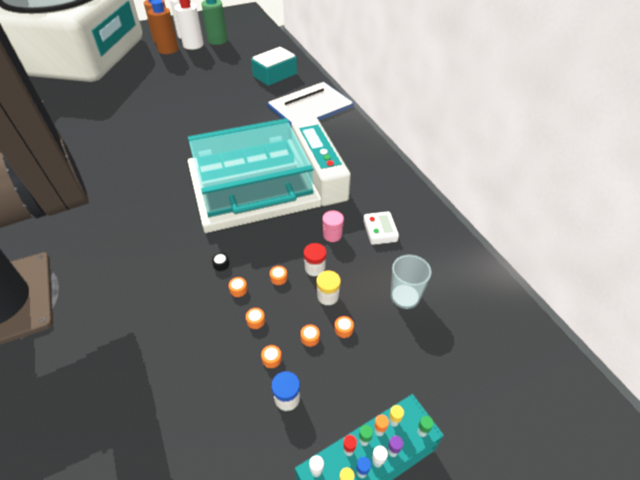

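The top view shows the shut analyser with its handle at about (270,254). The pots are red (336,235), yellow (367,237) and blue (433,300). Six orange pucks sit around (331–400, 241–302). The look-alikes are a pink pot (307,205) and a black puck (299,308).

```bash
cat >> h.py <<'E'
def comps(m,amin):
    n,l,st,c=cv2.connectedComponentsWithStats(m.astype(np.uint8),connectivity=8)
    return [l==i for i in range(1,n) if st[i,4]>=amin]
RNG={'yellow':(20,34),'red':(-6,6),'blue':(105,125),'orange':(7,19)}
def find(p,names=('red','yellow','blue','orange')):
    hsv=cv2.cvtColor(np.ascontiguousarray(p['pixels']),cv2.COLOR_RGB2HSV).astype(int); C=cloud(p); out={}
    H,S,V=hsv[...,0],hsv[...,1],hsv[...,2]; H=np.where(H>172,H-180,H)
    for n in names:
        lo,hi=RNG[n]; m=(H>=lo)&(H<=hi)&(S>165)&(V>110)
        for k in comps(m,25):
            z=np.median(C[k][:,2])
            hull=cv2.convexHull(np.argwhere(k)[:,::-1].astype(np.int32)); f=np.zeros(k.shape,np.uint8); cv2.fillConvexPoly(f,hull,1)
            f=(f>0)&(p['depth']>0); zt=np.percentile(C[f][:,2],85)
            g=f&(np.abs(C[...,2]-zt)<.004)
            if g.sum()<10: continue
            (x,y),r=cv2.minEnclosingCircle(C[g][:,:2].astype(np.float32))
            c=(C[g][:,:2].min(0)+C[g][:,:2].max(0))/2
            out.setdefault(n,[]).append(tuple(np.round([c[0],c[1],zt,r],4)))
    return out
E
python3 - <<'E'
from h import *
np.set_printoptions(precision=3,suppress=True)
p=snap('top'); 
for k,v in find(p).items():
    for x in v: print(k,np.array(x,float))
C=cloud(p)
hsv=cv2.cvtColor(p['pixels'],cv2.COLOR_RGB2HSV)
m=(hsv[...,0]>80)&(hsv[...,0]<100)&(hsv[...,1]>120)&(C[...,2]>.07)&(C[...,2]<.092)
m[:, :262]=0; m[:,285:]=0; m[:215]=0; m[295:]=0
P=C[m]; print(len(P)); 
mean=P.mean(0); u,s,vt=np.linalg.svd(P-mean); print(mean,vt[0],((P-mean)@vt[0]).min(),((P-mean)@vt[0]).max())
x=P[:,0];
for a in np.arange(x.min(),x.max(),.01):
    q=P[(x>=a)&(x<a+.01)]
    if len(q): print(a,q[:,1].min(),q[:,1].max(),np.median(q[:,2]))
E
```

```text
red [0.72  0.032 0.093 0.007]
red [ 0.594 -0.167  0.057  0.021]
red [ 0.485 -0.526  0.104  0.009]
yellow [ 0.589 -0.24   0.057  0.022]
yellow [ 0.563 -0.517  0.104  0.009]
yellow [ 0.463 -0.561  0.104  0.009]
blue [0.732 0.378 0.015 0.073]
blue [ 0.622 -0.883  0.042  0.056]
blue [ 0.489 -0.556  0.104  0.009]
blue [ 0.442 -0.397  0.056  0.022]
orange [ 0.584 -0.319  0.022  0.017]
orange [ 0.536 -0.519  0.104  0.009]
orange [ 0.518 -0.16   0.022  0.017]
orange [ 0.521 -0.309  0.022  0.017]
orange [ 0.444 -0.236  0.023  0.016]
orange [ 0.445 -0.32   0.023  0.017]
orange [ 0.436 -0.155  0.023  0.017]
443
[ 0.547 -0.021  0.083] [-0.999  0.051 -0.005] -0.06553651130196195 0.07153353969605569
0.47582080721741693 -0.02414348850387049 0.0013837076420709082 0.08207473492550554
0.48582080721741694 -0.023818054717808623 0.0017148867736880846 0.08254084489391489
0.49582080721741695 -0.026086381284632504 -0.012538335359014136 0.08268215430145598
0.505820807217417 -0.027122580509363753 -0.013975775730490442 0.08257212905430111
0.515820807217417 -0.027856606404821183 -0.016183569750628457 0.08447437655633716
0.525820807217417 -0.029496897546497203 -0.01568196520284751 0.08384276348624775
0.535820807217417 -0.02992354638199607 -0.01826831643783758 0.08343934719580837
0.545820807217417 -0.02987545169266201 -0.01746674921321606 0.08418930344609277
0.555820807217417 -0.03177440247734359 -0.017555353174753485 0.08357092451673576
0.565820807217417 -0.03317002597629004 -0.019395608222296218 0.08320379988737292
0.575820807217417 -0.03363197630050624 -0.02223552793635669 0.08448559801493172
0.585820807217417 -0.03393320837740646 -0.021439721894047747 0.08403919170896845
0.595820807217417 -0.0357694093775493 0.003872366516367187 0.08188462671216268
0.605820807217417 -0.03502571137804669 0.003903507587314503 0.08334849368403485
```

```bash
cat > d.py <<'E'
# prints tool-axis shift (mm) and turn (deg) from the present pose to X Y Z(TCP) [yaw deg of tool x]
import sys; from h import *
def rel(t,yaw=-6.1):
    s=ctrl.get_state(); M=R.from_quat(s['tcp_rot']).as_matrix()
    d=M.T@(np.array(t)-s['eef_pos']); a=np.degrees(np.arctan2(M[1,0],M[0,0]))
    return 't %.1f at %s yaw %.1f open %.2f ff %.0f cf %s -> shift mm %s turn %.1f'%(s['time'],np.round(s['eef_pos'],3),a,s['opening'],s['finger_force'],np.round(s['contact_force'],1),np.round(d*1000),(a-yaw+180)%360-180)
if __name__=='__main__': print(rel([float(v) for v in sys.argv[1:4]],*[float(v) for v in sys.argv[4:]]))
E
python3 -m inch '[[0.65,0,0,0,7],[0.65,0,0,0,14],[0.65,0,0,0,20],[0.65,0,0,0,20]]' 30
python3 -m inch '[[0.65,0.018,-0.037,0,0],[0.65,0.036,-0.074,0,0],[0.65,0.054,-0.111,0,0],[0.65,0.072,-0.148,0,0],[0.65,0.09,-0.185,0,0]]'
python3 -m inch '[[0.65,0.018,-0.037,0,0],[0.65,0.036,-0.074,0,0],[0.65,0.054,-0.111,0,0],[0.65,0.072,-0.148,0,0],[0.65,0.09,-0.185,0,0]]'
python3 -m inch '[[0.65,0.018,-0.037,0,0],[0.65,0.036,-0.074,0,0],[0.65,0.054,-0.111,0,0],[0.65,0.072,-0.148,0,0],[0.65,0.09,-0.185,0,0]]'
python3 d.py .5435 -.024 .15
```

```text
time: 1.78
eef_pos: [0.1636, -0.6548, 0.2313]
tcp_rot: [0.999, -0.053, 0.0, -0.0]
contact_force: [-0.3, -0.1, -0.1]
opening: 0.453
finger_force: 0.0
time: 2.2
eef_pos: [0.273, -0.4786, 0.2313]
tcp_rot: [0.999, -0.051, 0.0, 0.0]
contact_force: [0.1, -0.4, 0.6]
opening: 0.353
finger_force: 0.0
time: 2.62
eef_pos: [0.3818, -0.3038, 0.2317]
tcp_rot: [0.999, -0.051, 0.0, 0.0]
contact_force: [1.4, -0.9, 0.1]
opening: 0.349
finger_force: 0.0
time: 3.03
eef_pos: [0.4907, -0.129, 0.2318]
tcp_rot: [0.999, -0.051, 0.001, 0.0]
contact_force: [0.9, -0.5, 0.3]
opening: 0.351
finger_force: 0.0
t 3.0 at [ 0.491 -0.129  0.232] yaw -5.8 open 0.35 ff 0 cf [ 0.9 -0.5  0.3] -> shift mm [  42. -110.   82.] turn 0.3
```

```bash
python3 -m inch '[[0.65,0.012,-0.03,0.02,0],[0.65,0.024,-0.06,0.04,0],[0.65,0.036,-0.09,0.06,0],[0.65,0.042,-0.11,0.082,0],[0.65,0.042,-0.11,0.082,0]]'
python3 d.py .5435 -.024 .059
python3 - <<'E'
from h import *
p=snap('side','s1.png'); cv2.imwrite('pics/s1.png',cv2.resize(p['pixels'][100:300,150:420,::-1],None,fx=2.5,fy=2.5))
E
```

```text
time: 3.45
eef_pos: [0.5411, -0.022, 0.1444]
tcp_rot: [0.999, -0.049, -0.004, -0.001]
contact_force: [-1.9, -0.4, -0.3]
opening: 0.353
finger_force: 0.0
t 3.5 at [ 0.541 -0.022  0.144] yaw -5.6 open 0.35 ff 0 cf [-1.9 -0.4 -0.3] -> shift mm [ 3.  2. 85.] turn 0.5
```

View pics/s1.png

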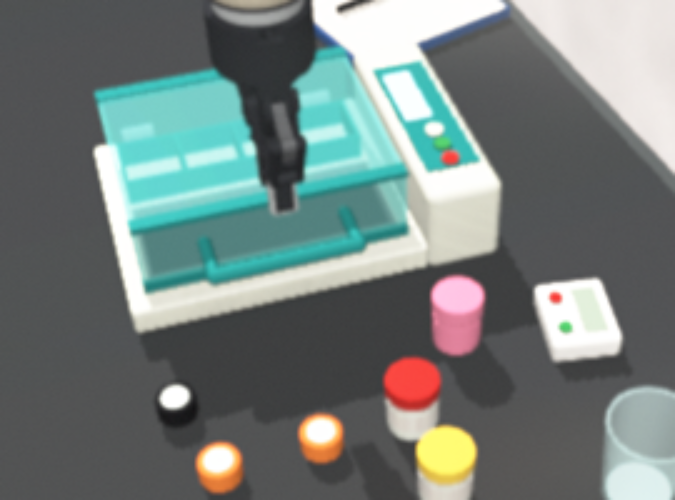

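The gripper is over the middle of the handle (crop about (285,205), handle at about (285,255)), and the fingers straddle the bar line. I'll go down and pinch it.

```bash
python3 -m inch '[[0.65,0.002,0.002,0.03,0],[0.65,0.002,0.002,0.06,0],[0.65,0.002,0.002,0.083,0],[0.65,0.002,0.002,0.083,0]]'
python3 -m inch '[[1,0,0,0,0],[1,0,0,0,0],[1,0,0,0,0],[1,0,0,0,0],[1,0,0,0,0]]' 30
python3 -c "
from math import *
r=hypot(.259,.033);a0=atan2(.033,.259)
for i in range(0,16):
  t=i*.08;print(i,round(t,2),round((.259-r*cos(a0+t))*1000),round((r*sin(a0+t)-.033)*1000))"
```

```text
time: 3.83
eef_pos: [0.5417, -0.0286, 0.0626]
tcp_rot: [0.999, -0.052, -0.004, -0.001]
contact_force: [-1.1, 0.1, 0.2]
opening: 0.353
finger_force: 0.0
time: 4.25
eef_pos: [0.5442, -0.0247, 0.0675]
tcp_rot: [0.999, -0.053, -0.001, -0.004]
contact_force: [-0.6, 12.1, -3.3]
opening: 0.146
finger_force: 31.5
0 0.0 0 0
1 0.08 3 21
2 0.16 9 41
3 0.24 15 61
4 0.32 24 80
5 0.4 33 98
6 0.48 45 116
7 0.56 57 133
8 0.64 71 148
9 0.72 86 163
10 0.8 102 176
11 0.88 119 188
12 0.96 137 198
13 1.04 156 207
14 1.12 176 215
15 1.2 196 220
```

```bash
python3 -m inch '[[1,0,-0.003,-0.021,0],[1,0,-0.009,-0.041,0],[1,0,-0.015,-0.061,0],[1,0,-0.024,-0.08,0],[1,0,-0.033,-0.098,0]]'
python3 -m inch '[[1,0,-0.012,-0.018,0],[1,0,-0.024,-0.035,0],[1,0,-0.038,-0.05,0],[1,0,-0.053,-0.065,0],[1,0,-0.069,-0.078,0]]'
python3 -m inch '[[1,0,-0.017,-0.012,0],[1,0,-0.035,-0.022,0],[1,0,-0.054,-0.031,0],[1,0,-0.074,-0.039,0],[1,0,-0.094,-0.044,0]]'
python3 d.py .5435 -.024 .059
```

```text
time: 4.67
eef_pos: [0.5475, 0.0092, 0.1651]
tcp_rot: [0.999, -0.052, -0.0, -0.005]
contact_force: [4.4, 15.9, -14.2]
opening: 0.149
finger_force: 31.7
time: 5.08
eef_pos: [0.5539, 0.0756, 0.2424]
tcp_rot: [0.999, -0.052, -0.001, -0.002]
contact_force: [0.4, 6.6, -12.9]
opening: 0.149
finger_force: 29.9
time: 5.5
eef_pos: [0.5628, 0.1666, 0.2896]
tcp_rot: [0.999, -0.052, -0.003, 0.001]
contact_force: [-9.0, -1.0, 1.2]
opening: 0.15
finger_force: 29.7
t 5.5 at [0.563 0.167 0.29 ] yaw -5.9 open 0.15 ff 30 cf [-9.  -1.   1.2] -> shift mm [  2. 191. 231.] turn 0.2
```

```bash
python3 -m inch '[[0.6,0,0,0,0],[0.6,0,0,0,0],[0.6,0,0,-0.03,0],[0.6,0,0,-0.06,0],[0.6,0,0,-0.09,0]]'
python3 -m inch '[[0.3,0,0.04,-0.02,0],[0.3,0,0.08,-0.02,0],[0.3,0,0.12,-0.02,0],[0.3,0,0.16,-0.02,0],[0.3,0,0.2,-0.02,0]]'
python3 -m inch '[[0.3,0,0.04,0.02,0],[0.3,0,0.08,0.02,0],[0.3,0,0.12,0.03,0],[0.3,0,0.16,0.05,0],[0.3,0,0.16,0.05,0]]'
python3 - <<'E'
from h import *
np.set_printoptions(precision=3,suppress=True)
p=snap('top','t2.png'); 
for q in ['handle','hinge','tray','cell1','cell2','cell3','cell4']:
    for d in ctrl.tip_of(q,p)[:6]:
        print(q,np.round(d['at']),round(d['score'],2),w(p,*d['at']),w(p,*d['at'],.03)[:2])
print({k:[x for x in v if x[1]>-.45] for k,v in find(p).items()})
E
```

```text
time: 5.92
eef_pos: [0.5652, 0.1654, 0.3787]
tcp_rot: [0.999, -0.053, 0.001, 0.0]
contact_force: [-0.1, 0.7, 0.1]
opening: 0.401
finger_force: 0.0
time: 6.33
eef_pos: [0.5437, -0.0351, 0.3986]
tcp_rot: [0.999, -0.052, 0.002, 0.001]
contact_force: [0.8, 0.7, -0.8]
opening: 0.701
finger_force: 0.0
time: 6.75
eef_pos: [0.5253, -0.1975, 0.3442]
tcp_rot: [0.998, -0.056, -0.002, 0.001]
contact_force: [-0.4, -0.0, -1.7]
opening: 0.703
finger_force: 0.0
handle [367. 298.] 0.74 [ 0.447 -0.201  0.639] [ 0.445 -0.243]
handle [ 85. 227.] 0.56 [0.577 0.31  0.299] [0.613 0.444]
hinge [166. 246.] 0.74 [0.567 0.244 0.029] [0.567 0.244]
tray [231. 253.] 0.92 [0.552 0.084 0.029] [0.551 0.084]
cell1 [188. 286.] 0.85 [0.472 0.185 0.031] [0.472 0.185]
cell1 [190. 214.] 0.85 [0.645 0.188 0.03 ] [0.645 0.188]
cell1 [193. 236.] 0.82 [0.592 0.178 0.032] [0.592 0.179]
cell1 [187. 262.] 0.55 [0.529 0.19  0.03 ] [0.529 0.19 ]
cell2 [188. 286.] 0.85 [0.472 0.185 0.031] [0.472 0.185]
cell2 [190. 214.] 0.85 [0.645 0.188 0.03 ] [0.645 0.188]
cell2 [193. 236.] 0.82 [0.592 0.178 0.032] [0.592 0.179]
cell2 [187. 262.]
[... 254 characters left out ...]
[0.529 0.19 ]
cell4 [188. 286.] 0.85 [0.472 0.185 0.031] [0.472 0.185]
cell4 [190. 214.] 0.85 [0.645 0.188 0.03 ] [0.645 0.188]
cell4 [193. 236.] 0.82 [0.592 0.178 0.032] [0.592 0.179]
cell4 [187. 262.] 0.55 [0.529 0.19  0.03 ] [0.529 0.19 ]
{'red': [(np.float64(0.7202), np.float64(0.0321), np.float64(0.0931), np.float64(0.0063))], 'yellow': [], 'blue': [(np.float64(0.4419), np.float64(-0.3954), np.float64(0.0566), np.float64(0.0217))], 'orange': [(np.float64(0.5176), np.float64(-0.1598), np.float64(0.0224), np.float64(0.0165)), (np.float64(0.5173), np.float64(-0.316), np.float64(0.0239), np.float64(0.0142)), (np.float64(0.4435), np.float64(-0.3201), np.float64(0.0228), np.float64(0.0165))]}
```

View pics/t2.png

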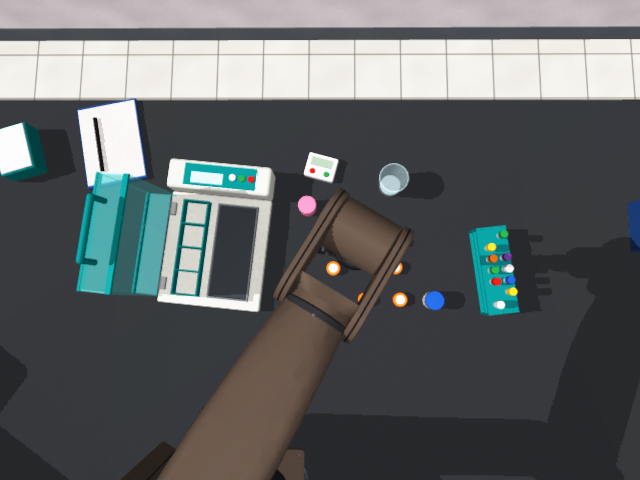

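The hood is fully open, with its handle at about (85,227) past the hinge. The crate cells show at about (190, 214–286) and the dark tray at (232,253), both clear to reach.

```bash
python3 - <<'E'
from h import *
np.set_printoptions(precision=4,suppress=True)
p=snap('top'); C=cloud(p); g=p['pixels'].max(-1).astype(int)
m=(g<95)&(C[...,2]>.024)&(C[...,2]<.036)
k=[c for c in comps(m,800)]
for c in k:
    P=C[c]; r=cv2.minAreaRect(P[:,:2].astype(np.float32)); print(P.mean(0),r)
hsv=cv2.cvtColor(p['pixels'],cv2.COLOR_RGB2HSV)
m=(hsv[...,0]>80)&(hsv[...,0]<100)&(hsv[...,1]>100)&(np.abs(C[...,2]-.056)<.006); m[:,:176]=0;m[:,213:]=0
P=C[m];print(len(P),cv2.minAreaRect(P[:,:2].astype(np.float32)))
E
python3 d.py .589 -.24 .026
```

```text
[0.5535 0.0819 0.0309] ((0.5546227097511292, 0.08144672214984894), (0.09036268293857574, 0.22065585851669312), 84.50921630859375)
449 ((0.5627778172492981, 0.1774723380804062), (0.06266763806343079, 0.2270369976758957), 85.0522232055664)
t 7.2 at [ 0.528 -0.19   0.347] yaw -5.9 open 0.70 ff 0 cf [ 1.   0.8 -0.7] -> shift mm [ 65.  43. 322.] turn 0.2
```

```bash
python3 -m inch '[[0.3,0.02,0.01,0.035,0],[0.3,0.04,0.03,0.07,0],[0.3,0.065,0.043,0.105,0],[0.3,0.065,0.043,0.145,0],[0.3,0.065,0.043,0.185,0]]'
python3 -m inch '[[0.3,0,0,0.02,0],[0.3,0,0,0.05,0],[0.3,0,0,0.05,0]]'
python3 - <<'E'
from h import *
p=snap('side'); print({k:[np.array(x,float) for x in v if x[1]>-.45] for k,v in find(p,('yellow','red')).items()})
cv2.imwrite('pics/s2.png',cv2.resize(p['pixels'][180:340,240:450,::-1],None,fx=3,fy=3))
E
python3 d.py .589 -.24 .026
```

```text
time: 7.62
eef_pos: [0.5899, -0.2412, 0.1628]
tcp_rot: [0.999, -0.052, 0.002, 0.001]
contact_force: [0.0, -0.4, -1.6]
opening: 0.699
finger_force: 0.0
time: 7.87
eef_pos: [0.5845, -0.2377, 0.1061]
tcp_rot: [0.999, -0.051, -0.006, -0.003]
contact_force: [-1.2, 0.8, -0.8]
opening: 0.699
finger_force: 0.0
{'yellow': [array([ 0.5827, -0.2527,  0.0532,  0.0196])], 'red': [array([0.612 , 0.9328, 0.1528, 0.0109]), array([ 0.591 , -0.1694,  0.0537,  0.0231])]}
t 7.9 at [ 0.586 -0.239  0.109] yaw -5.9 open 0.70 ff 0 cf [-0.9  0.6 -0.4] -> shift mm [ 4.  1. 83.] turn 0.2
```

View pics/s2.png

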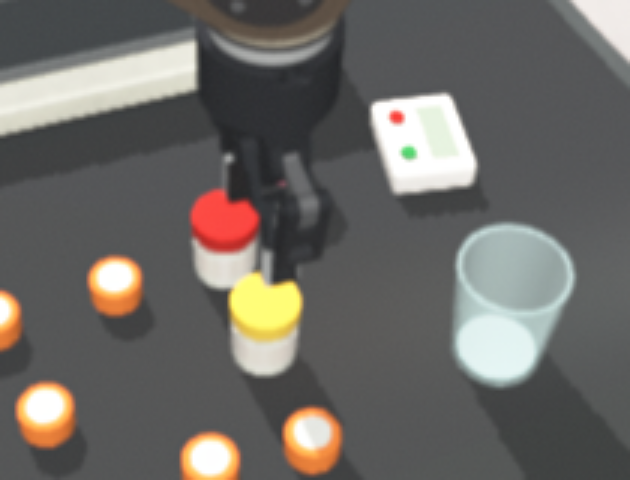

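The red and yellow pots stand where I measured them. The gripper is above the yellow one (crop about (265,300)), so I'll go down.

```bash
python3 -m inch '[[0.3,0.004,0.001,0.03,0],[0.3,0.004,0.001,0.06,0],[0.3,0.004,0.001,0.083,0],[0.3,0.004,0.001,0.083,0]]'
python3 -m inch '[[1,0,0,0,0],[1,0,0,0,0],[1,0,0,0,0],[1,0,0,0,0]]' 40
python3 -m inch '[[1,0,0,-0.03,0],[1,0,0,-0.07,0],[1,0,0,-0.11,0],[1,0,0,-0.15,0],[1,0,0,-0.15,0]]'
python3 d.py .480 .187 .15 -5.5
```

```text
time: 8.25
eef_pos: [0.5901, -0.2406, 0.0275]
tcp_rot: [0.999, -0.052, -0.003, -0.001]
contact_force: [-0.5, 1.0, -1.3]
opening: 0.699
finger_force: 0.0
time: 8.58
eef_pos: [0.5935, -0.243, 0.0331]
tcp_rot: [0.999, -0.052, 0.002, 0.001]
contact_force: [0.6, -0.2, 0.1]
opening: 0.498
finger_force: 40.9
time: 9.0
eef_pos: [0.597, -0.2451, 0.1934]
tcp_rot: [0.999, -0.052, 0.009, 0.005]
contact_force: [0.7, -1.4, 1.6]
opening: 0.502
finger_force: 41.1
t 9.0 at [ 0.597 -0.245  0.193] yaw -6.0 open 0.50 ff 41 cf [ 0.7 -1.4  1.6] -> shift mm [-162. -418.   37.] turn -0.5
```

```bash
python3 -m inch '[[1,-0.014,-0.037,0,0],[1,-0.028,-0.074,0,0],[1,-0.042,-0.111,0,0],[1,-0.056,-0.148,0,0],[1,-0.07,-0.185,0,0]]'
python3 -m inch '[[1,-0.014,-0.037,0,0],[1,-0.028,-0.074,0,0],[1,-0.042,-0.111,0,0],[1,-0.056,-0.148,0,0],[1,-0.07,-0.185,0,0]]'
python3 -m inch '[[1,-0.02,-0.04,0,0],[1,-0.022,-0.048,0.0,0],[1,-0.022,-0.048,0.0,0],[1,-0.022,-0.048,0.0,0],[1,-0.022,-0.048,0.0,0]]'
python3 - <<'E'
from h import *
from d import rel
for i in range(2):
    p=snap('top'); print(find(p,('yellow',))); print(rel([.48,.187,.064],-5.5))
E
```

```text
time: 9.42
eef_pos: [0.5411, -0.0495, 0.1814]
tcp_rot: [0.999, -0.052, 0.001, 0.0]
contact_force: [0.7, -0.1, -0.8]
opening: 0.499
finger_force: 41.2
time: 9.83
eef_pos: [0.4907, 0.1421, 0.1816]
tcp_rot: [0.999, -0.052, 0.001, -0.0]
contact_force: [0.5, -0.8, -1.2]
opening: 0.498
finger_force: 41.2
time: 10.25
eef_pos: [0.4749, 0.1895, 0.1808]
tcp_rot: [0.999, -0.052, 0.001, 0.0]
contact_force: [0.3, -0.4, -0.7]
opening: 0.498
finger_force: 41.2
{'yellow': [(np.float64(0.5632), np.float64(-0.5172), np.float64(0.1044), np.float64(0.0087)), (np.float64(0.4631), np.float64(-0.5597), np.float64(0.1044), np.float64(0.0088))]}
t 10.3 at [0.475 0.189 0.181] yaw -6.1 open 0.50 ff 41 cf [-0.2  0.1 -1.1] -> shift mm [  5.   2. 117.] turn -0.6
{'yellow': [(np.float64(0.5632), np.float64(-0.5168), np.float64(0.1038), np.float64(0.0095)), (np.float64(0.4631), np.float64(-0.5601), np.float64(0.1052), np.float64(0.0087))]}
t 10.3 at [0.475 0.189 0.18 ] yaw -6.1 open 0.50 ff 41 cf [ 0.1 -0.3 -0.5] -> shift mm [  5.   1. 116.] turn -0.6
```

```bash
python3 -m inch '[[1,0.007,0.001,0.03,0],[1,0.007,0.001,0.06,0],[1,0.007,0.001,0.08,0],[1,0.007,0.001,0.08,0],[1,0.007,0.001,0.08,0]]'
python3 - <<'E'
from h import *
from d import rel
p=snap('side'); cv2.imwrite('pics/s3.png',cv2.resize(p['pixels'][90:250,160:370,::-1],None,fx=3,fy=3))
print(rel([.483,.187,.064],-5.5))
E
```

```text
time: 10.77
eef_pos: [0.4807, 0.1875, 0.0993]
tcp_rot: [0.999, -0.053, -0.001, 0.0]
contact_force: [0.8, 0.2, 0.8]
opening: 0.5
finger_force: 41.2
t 10.8 at [0.482 0.188 0.101] yaw -6.1 open 0.50 ff 41 cf [ 0.5  0.5 -0.9] -> shift mm [ 1.  1. 37.] turn -0.6
```

View pics/s3.png

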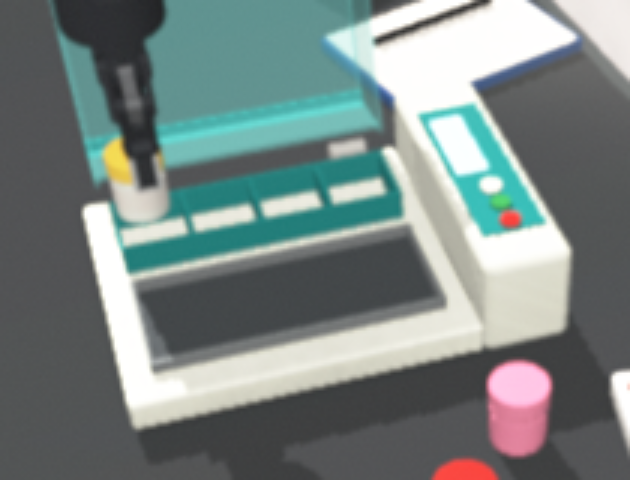

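The yellow pot hangs upright over the leftmost cell (crop about (140,190)). I'll lower and release it.

```bash
python3 -m inch '[[1,0.001,0.001,0.012,0],[1,0.001,0.001,0.024,0],[1,0.001,0.001,0.037,0],[1,0.001,0.001,0.037,0],[1,0.001,0.001,0.037,0]]'
python3 -m inch '[[0.4,0,0,0,0],[0.4,0,0,0,0],[0.4,0,0,-0.03,0],[0.4,0,0,-0.06,0],[0.4,0,0,-0.1,0]]'
python3 -m inch '[[0.3,0,0.04,0,0],[0.3,0,0.08,0,0],[0.3,0.01,0.12,0,0],[0.3,0.03,0.16,0,0],[0.3,0.04,0.2,0,0]]'
python3 - <<'E'
from h import *
from d import rel
p=snap('top','t3.png'); print({k:[np.array(x,float) for x in v if x[1]>-.45] for k,v in find(p).items()})
print(rel([.594,-.167,.15],-5.5))
E
```

```text
time: 11.23
eef_pos: [0.4818, 0.1875, 0.0629]
tcp_rot: [0.999, -0.052, -0.0, 0.0]
contact_force: [-0.1, -1.2, -0.9]
opening: 0.498
finger_force: 43.1
time: 11.65
eef_pos: [0.4801, 0.1872, 0.1623]
tcp_rot: [0.999, -0.052, -0.003, 0.001]
contact_force: [0.8, -1.5, 0.6]
opening: 0.601
finger_force: 0.0
time: 12.07
eef_pos: [0.5014, -0.0146, 0.1645]
tcp_rot: [0.999, -0.052, 0.002, 0.0]
contact_force: [0.4, 1.1, 0.2]
opening: 0.7
finger_force: 0.0
{'red': [array([0.7198, 0.032 , 0.0924, 0.007 ]), array([ 0.5937, -0.1666,  0.0565,  0.0216])], 'yellow': [array([0.4758, 0.1876, 0.0867, 0.0215])], 'blue': [array([ 0.4419, -0.3963,  0.0562,  0.0215])], 'orange': [array([ 0.5839, -0.3182,  0.0227,  0.0166]), array([ 0.5176, -0.1598,  0.0222,  0.0164]), array([ 0.5209, -0.3089,  0.0226,  0.0168]), array([ 0.4441, -0.2366,  0.0229,  0.0167]), array([ 0.4446, -0.32  ,  0.0225,  0.0165]), array([ 0.4353, -0.1542,  0.0227,  0.0167])]}
t 12.1 at [ 0.503 -0.021  0.165] yaw -6.2 open 0.70 ff 0 cf [ 1.5 -3.8  0.4] -> shift mm [106. 135.  16.] turn -0.7
```

```bash
python3 -m inch '[[0.3,0.03,0.035,0.01,0],[0.3,0.06,0.07,0.02,0],[0.3,0.09,0.11,0.04,0],[0.3,0.106,0.136,0.06,0],[0.3,0.106,0.136,0.06,0]]'
python3 -m inch '[[0.3,0,0,0,0],[0.3,0,0,0,0],[0.3,0,0,0,0]]'
python3 d.py .5937 -.1666 .028 -5.9
```

```text
time: 12.53
eef_pos: [0.5928, -0.1628, 0.1016]
tcp_rot: [0.999, -0.053, -0.0, 0.0]
contact_force: [-0.8, 0.9, -0.7]
opening: 0.701
finger_force: 0.0
time: 12.78
eef_pos: [0.5918, -0.1584, 0.1039]
tcp_rot: [0.999, -0.052, 0.0, -0.0]
contact_force: [1.0, -0.5, -0.3]
opening: 0.699
finger_force: 0.0
t 12.8 at [ 0.592 -0.158  0.104] yaw -5.9 open 0.70 ff 0 cf [ 1.  -0.5 -0.3] -> shift mm [ 3.  8. 76.] turn -0.0
```

```bash
python3 -m inch '[[0.3,0.003,0.008,0.02,0],[0.3,0.003,0.008,0.045,0],[0.3,0.003,0.008,0.075,0],[0.3,0.003,0.008,0.075,0],[0.3,0.003,0.008,0.075,0]]'
python3 -m inch '[[1,0,0,0,0],[1,0,0,0,0],[1,0,0,0,0],[1,0,0,0,0],[1,0,0,0,0]]' 40
python3 -m inch '[[1,0,0,-0.03,0],[1,0,0,-0.07,0],[1,0,0,-0.11,0],[1,-0.01,-0.03,-0.14,0],[1,-0.02,-0.07,-0.15,0]]'
python3 -m inch '[[1,-0.005,-0.04,0,0],[1,-0.01,-0.08,0,0],[1,-0.02,-0.12,0,0],[1,-0.03,-0.16,0,0],[1,-0.05,-0.19,0,0]]'
python3 -m inch '[[1,-0.02,-0.03,0,0],[1,-0.025,-0.08,0,0],[1,-0.025,-0.09,0,0],[1,-0.025,-0.09,0,0],[1,-0.025,-0.09,0,0]]'
python3 d.py .5366 .1817 .064 -5.5
```

```text
time: 13.2
eef_pos: [0.5927, -0.1656, 0.0277]
tcp_rot: [0.999, -0.051, -0.002, -0.001]
contact_force: [0.1, -1.2, 1.2]
opening: 0.702
finger_force: 0.0
time: 13.62
eef_pos: [0.5958, -0.1679, 0.0311]
tcp_rot: [0.999, -0.052, 0.002, 0.0]
contact_force: [-0.5, 1.2, 6.6]
opening: 0.504
finger_force: 41.3
time: 14.03
eef_pos: [0.5848, -0.101, 0.1849]
tcp_rot: [0.999, -0.054, 0.006, 0.002]
contact_force: [1.5, 0.2, -1.1]
opening: 0.499
finger_force: 41.1
time: 14.45
eef_pos: [0.5522, 0.0985, 0.1784]
tcp_rot: [0.999, -0.052, 0.001, -0.0]
contact_force: [-0.5, -0.3, -0.4]
opening: 0.5
finger_force: 41.1
time: 14.87
eef_pos: [0.536, 0.1889, 0.1779]
tcp_rot: [0.999, -0.051, 0.0, 0.0]
contact_force: [0.4, 0.1, -1.9]
opening: 0.5
finger_force: 43.2
t 14.9 at [0.536 0.189 0.178] yaw -5.8 open 0.50 ff 43 cf [ 0.4  0.1 -1.9] -> shift mm [  1.   7. 114.] turn -0.3
```

```bash
python3 -m inch '[[1,0.002,0.006,0.03,0],[1,0.002,0.006,0.06,0],[1,0.002,0.006,0.08,0],[1,0.002,0.006,0.08,0],[1,0.002,0.006,0.08,0]]'
python3 d.py .5366 .1817 .061 -5.5
python3 -m inch '[[1,0,0,0.012,0],[1,0,0,0.024,0],[1,0,0,0.037,0],[1,0,0,0.037,0],[1,0,0,0.037,0]]'
python3 d.py .5366 .1817 .061 -5.5
```

```text
time: 15.28
eef_pos: [0.537, 0.1805, 0.0966]
tcp_rot: [0.999, -0.053, -0.002, 0.0]
contact_force: [-0.1, -1.1, -0.4]
opening: 0.498
finger_force: 43.3
t 15.3 at [0.537 0.18  0.097] yaw -6.1 open 0.50 ff 43 cf [-0.1 -1.1 -0.4] -> shift mm [-0. -1. 36.] turn -0.6
time: 15.7
eef_pos: [0.5376, 0.1819, 0.0601]
tcp_rot: [0.999, -0.052, -0.0, 0.0]
contact_force: [-0.2, -0.3, -1.2]
opening: 0.502
finger_force: 45.5
t 15.7 at [0.538 0.182 0.06 ] yaw -6.0 open 0.50 ff 45 cf [-0.2 -0.3 -1.2] -> shift mm [-1.  0. -1.] turn -0.5
```

Release, retreat towards the blue pot.

```bash
python3 -m inch '[[0.4,0,0,0,0],[0.4,0,0,0,0],[0.4,0,0,-0.03,0],[0.4,0,0,-0.06,0],[0.4,0,0,-0.1,0]]'
python3 -m inch '[[0.3,0,0.04,0,0],[0.3,0,0.08,0,0],[0.3,-0.01,0.12,0,0],[0.3,-0.02,0.16,0,0],[0.3,-0.03,0.2,0,0]]'
python3 -m inch '[[0.3,-0.02,0.035,0,0],[0.3,-0.04,0.07,0,0],[0.3,-0.06,0.105,0,0],[0.3,-0.06,0.105,0,0],[0.3,-0.06,0.105,0,0]]'
python3 - <<'E'
from h import *
from d import rel
p=snap('top'); print({k:[np.array(x,float) for x in v if x[1]>-.45] for k,v in find(p).items()})
print(rel([.442,-.396,.15],-5.5))
E
```

```text
time: 16.12
eef_pos: [0.5355, 0.1817, 0.1589]
tcp_rot: [0.999, -0.052, -0.003, 0.001]
contact_force: [0.6, -0.5, -0.4]
opening: 0.599
finger_force: 0.0
time: 16.53
eef_pos: [0.4862, -0.0152, 0.161]
tcp_rot: [0.999, -0.052, 0.0, 0.0]
contact_force: [0.3, -0.8, -0.3]
opening: 0.697
finger_force: 0.0
time: 16.95
eef_pos: [0.4156, -0.1135, 0.1609]
tcp_rot: [0.999, -0.055, 0.0, 0.0]
contact_force: [0.9, 0.5, -0.4]
opening: 0.703
finger_force: 0.0
{'red': [array([0.7199, 0.0321, 0.0923, 0.0066]), array([0.5353, 0.1811, 0.0867, 0.0213])], 'yellow': [array([0.4757, 0.1877, 0.0868, 0.0218])], 'blue': [array([ 0.4419, -0.3964,  0.0567,  0.0216])], 'orange': [array([ 0.5837, -0.3182,  0.0221,  0.0167]), array([ 0.5177, -0.1598,  0.0227,  0.0168]), array([ 0.5209, -0.3091,  0.023 ,  0.0166]), array([ 0.4441, -0.2353,  0.0227,  0.0167]), array([ 0.4446, -0.3201,  0.0228,  0.0166]), array([ 0.4389, -0.1542,  0.024 ,  0.0153])]}
t 17.0 at [ 0.416 -0.113  0.161] yaw -6.1 open 0.70 ff 0 cf [ 0.  -0.5 -1.3] -> shift mm [ 56. 279.  11.] turn -0.6
```

```bash
python3 -m inch '[[0.3,0.01,0.04,0,0],[0.3,0.02,0.08,0,0],[0.3,0.03,0.12,0,0],[0.3,0.04,0.16,0,0],[0.3,0.05,0.2,0.01,0]]'
python3 -m inch '[[0.3,0.006,0.04,0.02,0],[0.3,0.006,0.079,0.05,0],[0.3,0.006,0.079,0.06,0],[0.3,0.006,0.079,0.06,0],[0.3,0.006,0.079,0.06,0]]'
python3 d.py .4419 -.3964 .028 -5.9
```

```text
time: 17.42
eef_pos: [0.448, -0.317, 0.1527]
tcp_rot: [0.999, -0.051, 0.002, 0.001]
contact_force: [1.3, -0.6, 0.5]
opening: 0.702
finger_force: 0.0
time: 17.83
eef_pos: [0.4436, -0.3929, 0.0892]
tcp_rot: [0.999, -0.051, -0.001, -0.002]
contact_force: [-0.1, 0.6, 0.1]
opening: 0.702
finger_force: 0.0
t 17.8 at [ 0.444 -0.393  0.089] yaw -5.9 open 0.70 ff 0 cf [-0.1  0.6  0.1] -> shift mm [-1.  4. 61.] turn 0.0
```

```bash
python3 -m inch '[[0.3,-0.001,0.004,0.02,0],[0.3,-0.001,0.004,0.045,0],[0.3,-0.001,0.004,0.06,0],[0.3,-0.001,0.004,0.06,0],[0.3,-0.001,0.004,0.06,0]]'
python3 -m inch '[[1,0,0,0,0],[1,0,0,0,0],[1,0,0,0,0],[1,0,0,0,0],[1,0,0,0,0]]' 40
python3 -m inch '[[1,0,0,-0.03,0],[1,0,0,-0.07,0],[1,0,0,-0.11,0],[1,0.01,-0.03,-0.14,0],[1,0.02,-0.07,-0.15,0]]'
python3 -m inch '[[1,0.005,-0.04,0,0],[1,0.01,-0.08,0,0],[1,0.02,-0.12,0,0],[1,0.03,-0.16,0,0],[1,0.04,-0.19,0,0]]'
python3 -m inch '[[1,0.005,-0.04,0,0],[1,0.01,-0.08,0,0],[1,0.015,-0.12,0,0],[1,0.025,-0.16,0,0],[1,0.025,-0.19,0,0]]'
python3 -m inch '[[1,0.003,-0.04,0,0],[1,0.003,-0.08,0,0],[1,0.003,-0.13,0,0],[1,0.003,-0.136,0,0],[1,0.003,-0.136,0,0]]'
python3 d.py .592 .1763 .061 -5.5
```

```text
time: 18.25
eef_pos: [0.4427, -0.397, 0.0316]
tcp_rot: [0.999, -0.051, 0.0, -0.0]
contact_force: [-0.7, -0.9, 0.6]
opening: 0.703
finger_force: 0.0
time: 18.67
eef_pos: [0.4432, -0.3994, 0.0335]
tcp_rot: [0.999, -0.052, 0.002, 0.001]
contact_force: [0.6, 2.1, 6.3]
opening: 0.499
finger_force: 41.1
time: 19.08
eef_pos: [0.4698, -0.3372, 0.1875]
tcp_rot: [0.999, -0.054, 0.004, 0.004]
contact_force: [1.2, -0.8, -0.8]
opening: 0.499
finger_force: 40.9
time: 19.5
eef_pos: [0.5275, -0.1455, 0.1806]
tcp_rot: [0.999, -0.052, 0.0, -0.0]
contact_force: [0.8, -0.4, -1.0]
opening: 0.496
finger_force: 40.9
time: 19.92
eef_pos: [0.5731, 0.0407, 0.1808]
tcp_rot: [0.999, -0.052, 0.001, -0.0]
contact_force: [-0.7, -0.5, -0.4]
opening: 0.501
finger_force: 40.9
time: 20.33
eef_pos: [0.589, 0.1762, 0.1804]
tcp_rot: [0.999, -0.05, 0.0, -0.0]
contact_force: [0.0, -0.9, -0.1]
opening: 0.499
finger_force: 41.0
t 20.3 at [0.589 0.176 0.18 ] yaw -5.7 open 0.50 ff 41 cf [ 0.  -0.9 -0.1] -> shift mm [  3.  -0. 119.] turn -0.2
```

```bash
python3 -m inch '[[1,0.004,0.0,0.03,0],[1,0.004,0.0,0.06,0],[1,0.004,0.0,0.08,0],[1,0.004,0,0.08,0],[1,0.004,0.0,0.08,0]]'
python3 -m inch '[[1,0,0,0.012,0],[1,0,0,0.024,0],[1,0,0,0.037,0],[1,0,0,0.037,0],[1,0,0,0.037,0]]'
python3 d.py .592 .1763 .062 -5.5
```

```text
time: 20.75
eef_pos: [0.5923, 0.1711, 0.0991]
tcp_rot: [0.999, -0.053, -0.002, 0.001]
contact_force: [-0.3, -0.8, -0.0]
opening: 0.499
finger_force: 41.0
time: 21.17
eef_pos: [0.593, 0.1724, 0.0625]
tcp_rot: [0.999, -0.052, -0.0, 0.0]
contact_force: [0.0, -0.5, -0.9]
opening: 0.499
finger_force: 43.0
t 21.2 at [0.593 0.172 0.063] yaw -6.0 open 0.50 ff 43 cf [ 0.  -0.5 -0.9] -> shift mm [-1. -4.  1.] turn -0.5
```

```bash
python3 -m inch '[[0.4,0,0,0,0],[0.4,0,0,0,0],[0.4,0,0,-0.03,0],[0.4,0,0,-0.06,0],[0.4,0,0,-0.08,0]]'
python3 -m inch '[[0.4,0,0.04,0,0],[0.4,-0.01,0.08,0,0],[0.4,-0.02,0.12,0,0],[0.4,-0.03,0.16,0,0],[0.4,-0.04,0.2,0,0]]'
python3 -m inch '[[0.45,-0.02,0.04,0,0],[0.45,-0.04,0.08,0,0],[0.45,-0.065,0.115,0,0],[0.45,-0.065,0.115,0,0],[0.45,-0.065,0.115,0,0]]'
python3 - <<'E'
from h import *
from d import rel
p=snap('top'); print({k:[np.array(x,float) for x in v if x[1]>-.45] for k,v in find(p).items()})
print(rel([.5177,-.1598,.005],-5.9))
E
```

```text
time: 21.58
eef_pos: [0.594, 0.1727, 0.1458]
tcp_rot: [0.999, -0.052, 0.001, -0.0]
contact_force: [1.2, 0.6, 0.9]
opening: 0.601
finger_force: 0.0
time: 22.0
eef_pos: [0.5318, -0.0235, 0.1435]
tcp_rot: [0.999, -0.052, 0.0, 0.0]
contact_force: [0.8, -1.0, -0.2]
opening: 0.598
finger_force: 0.0
time: 22.42
eef_pos: [0.4549, -0.1314, 0.1434]
tcp_rot: [0.999, -0.054, 0.0, 0.0]
contact_force: [-0.0, -0.4, -0.1]
opening: 0.554
finger_force: 0.0
{'red': [array([0.72  , 0.0322, 0.0929, 0.0064]), array([0.5353, 0.1812, 0.0865, 0.0213])], 'yellow': [array([0.4758, 0.1881, 0.0866, 0.0217])], 'blue': [array([0.591 , 0.1732, 0.0867, 0.0215])], 'orange': [array([ 0.5837, -0.3181,  0.023 ,  0.0168]), array([ 0.5177, -0.1598,  0.0229,  0.0169]), array([ 0.5209, -0.3089,  0.023 ,  0.0166]), array([ 0.4441, -0.2366,  0.0225,  0.0167]), array([ 0.4446, -0.32  ,  0.0228,  0.0164])]}
t 22.5 at [ 0.456 -0.13   0.144] yaw -6.1 open 0.55 ff 0 cf [-0.2  0.8 -0.2] -> shift mm [ 64.  23. 139.] turn -0.2
```

```bash
python3 -m inch '[[0.45,0.03,0.01,0.03,0],[0.45,0.064,0.023,0.07,0],[0.45,0.064,0.023,0.09,0],[0.45,0.064,0.023,0.09,0],[0.45,0.064,0.023,0.09,0]]'
python3 -m inch '[[0.45,0,0,0,0],[0.45,0,0,0,0]]'
python3 d.py .5177 -.1598 .005 -5.9
```

```text
time: 22.88
eef_pos: [0.5168, -0.1572, 0.0508]
tcp_rot: [0.999, -0.051, -0.002, -0.001]
contact_force: [-0.4, 0.0, 0.7]
opening: 0.547
finger_force: 0.0
time: 23.05
eef_pos: [0.5186, -0.1589, 0.0552]
tcp_rot: [0.999, -0.051, 0.002, 0.001]
contact_force: [0.2, -0.2, 0.8]
opening: 0.551
finger_force: 0.0
t 23.1 at [ 0.519 -0.159  0.055] yaw -5.9 open 0.55 ff 0 cf [ 0.2 -0.2  0.8] -> shift mm [-1.  1. 50.] turn 0.0
```

```bash
python3 -m inch '[[0.45,0,0.001,0.02,0],[0.45,0,0.001,0.04,0],[0.45,0,0.001,0.049,0],[0.45,0,0.001,0.049,0],[0.45,0,0.001,0.049,0]]'
python3 -m inch '[[1,0,0,0,0],[1,0,0,0,0],[1,0,0,0,0],[1,0,0,0,0],[1,0,0,0,0]]' 35
python3 -m inch '[[1,0,0,-0.03,0],[1,0,0,-0.07,0],[1,-0.01,-0.03,-0.1,0],[1,-0.014,-0.07,-0.1,0],[1,-0.014,-0.11,-0.1,0]]'
python3 -m inch '[[1,0,-0.04,0,0],[1,0,-0.08,0,0],[1,0,-0.12,0,0],[1,0,-0.133,0,0],[1,0,-0.133,0,0]]'
python3 -m inch '[[1,0,0,0,0],[1,0,0,0,0]]'
python3 d.py .5297 .0838 .037 -5.5
```

```text
time: 23.47
eef_pos: [0.5175, -0.1603, 0.0052]
tcp_rot: [0.999, -0.052, 0.001, 0.0]
contact_force: [-0.1, 0.1, -0.0]
opening: 0.548
finger_force: 0.0
time: 23.88
eef_pos: [0.5185, -0.161, 0.0062]
tcp_rot: [0.999, -0.052, 0.001, 0.001]
contact_force: [-0.4, 0.7, 6.8]
opening: 0.378
finger_force: 35.1
time: 24.3
eef_pos: [0.5161, -0.0495, 0.1076]
tcp_rot: [0.999, -0.054, 0.003, 0.001]
contact_force: [-0.4, 0.4, -1.1]
opening: 0.378
finger_force: 34.9
time: 24.72
eef_pos: [0.5284, 0.0856, 0.1044]
tcp_rot: [0.999, -0.05, 0.0, -0.0]
contact_force: [0.6, 0.5, 0.2]
opening: 0.378
finger_force: 35.0
time: 24.88
eef_pos: [0.5285, 0.0818, 0.1041]
tcp_rot: [0.999, -0.052, -0.0, 0.0]
contact_force: [-0.0, -0.4, -0.4]
opening: 0.377
finger_force: 35.0
t 24.9 at [0.528 0.082 0.104] yaw -6.0 open 0.38 ff 35 cf [-0.  -0.4 -0.4] -> shift mm [ 1. -2. 67.] turn -0.5
```

```bash
python3 -m inch '[[1,0.001,-0.002,0.03,0],[1,0.001,-0.002,0.055,0],[1,0.001,-0.002,0.067,0],[1,0.001,-0.002,0.067,0],[1,0.001,-0.002,0.067,0]]'
python3 -m inch '[[0.47,0,0,0,0],[0.47,0,0,0,0],[0.47,0,0,-0.02,0],[0.47,0,0,-0.05,0],[0.47,0,0,-0.07,0]]'
python3 -m inch '[[0.45,-0.015,0.04,0,0],[0.45,-0.03,0.08,0,0],[0.45,-0.045,0.12,0,0],[0.45,-0.06,0.16,0,0],[0.45,-0.068,0.2,0,0]]'
python3 -m inch '[[0.45,0,0.04,0.02,0],[0.45,0,0.047,0.04,0],[0.45,0,0.047,0.05,0],[0.45,0,0.047,0.05,0],[0.45,0,0.047,0.05,0]]'
python3 d.py .436 -.1545 .005 -5.9
python3 - <<'E'
from h import *
for c in('top','side'):
    p=snap(c); print(c,[np.array(x,float) for x in find(p,('orange',))['orange'] if x[1]>-.45])
E
```

```text
time: 25.3
eef_pos: [0.5297, 0.0833, 0.0368]
tcp_rot: [0.999, -0.053, -0.0, 0.0]
contact_force: [-0.1, -0.2, -0.2]
opening: 0.382
finger_force: 38.7
time: 25.72
eef_pos: [0.5305, 0.0845, 0.1095]
tcp_rot: [0.999, -0.052, 0.001, -0.0]
contact_force: [1.3, -0.7, 0.1]
opening: 0.533
finger_force: 0.0
time: 26.13
eef_pos: [0.4408, -0.105, 0.1078]
tcp_rot: [0.999, -0.052, 0.0, 0.0]
contact_force: [0.6, -1.5, -0.1]
opening: 0.551
finger_force: 0.0
time: 26.55
eef_pos: [0.4371, -0.1499, 0.057]
tcp_rot: [0.999, -0.052, -0.001, -0.001]
contact_force: [0.5, -0.3, -1.0]
opening: 0.548
finger_force: 0.0
t 26.6 at [ 0.437 -0.15   0.057] yaw -6.0 open 0.55 ff 0 cf [ 0.5 -0.3 -1. ] -> shift mm [-1.  5. 52.] turn -0.1
top [array([ 0.584 , -0.3183,  0.0227,  0.0164]), array([0.5289, 0.0839, 0.0527, 0.0169]), array([ 0.5209, -0.309 ,  0.0223,  0.0165]), array([ 0.4441, -0.2377,  0.0249,  0.0158]), array([ 0.4446, -0.3202,  0.0227,  0.0165])]
side [array([0.5172, 0.9821, 0.1278, 0.0743]), array([0.5324, 0.0769, 0.0489, 0.0157]), array([ 0.4332, -0.1632,  0.0195,  0.0163]), array([ 0.4407, -0.2391,  0.0198,  0.0171]), array([ 0.5819, -0.3222,  0.0196,  0.0174]), array([ 0.5187, -0.3136,  0.0198,  0.0169]), array([ 0.4417, -0.3237,  0.0195,  0.0172])]
```

```bash
python3 -m inch '[[0.45,-0.001,0.005,0.02,0],[0.45,-0.001,0.005,0.04,0],[0.45,-0.001,0.005,0.051,0],[0.45,-0.001,0.005,0.051,0],[0.45,-0.001,0.005,0.051,0]]'
python3 -m inch '[[1,0,0,0,0],[1,0,0,0,0],[1,0,0,0,0],[1,0,0,0,0],[1,0,0,0,0]]' 35
python3 -m inch '[[1,0,0,-0.03,0],[1,0,0,-0.07,0],[1,0.01,-0.03,-0.1,0],[1,0.018,-0.07,-0.1,0],[1,0.018,-0.11,-0.1,0]]'
python3 -m inch '[[1,0,-0.04,0,0],[1,0,-0.08,0,0],[1,0,-0.12,0,0],[1,0,-0.136,0,0],[1,0,-0.136,0,0]]'
python3 -m inch '[[1,0,0,0,0],[1,0,0,0,0]]'
python3 d.py .480 .0886 .037 -5.5
```

```text
time: 27.07
eef_pos: [0.4361, -0.155, 0.0064]
tcp_rot: [0.999, -0.051, -0.0, -0.0]
contact_force: [-0.2, 1.3, 0.3]
opening: 0.547
finger_force: 0.0
time: 27.48
eef_pos: [0.4371, -0.1561, 0.0076]
tcp_rot: [0.999, -0.052, 0.001, 0.0]
contact_force: [0.2, 1.6, 7.1]
opening: 0.38
finger_force: 35.2
time: 27.9
eef_pos: [0.4686, -0.0486, 0.1099]
tcp_rot: [0.999, -0.054, 0.004, 0.001]
contact_force: [0.6, 0.2, -1.0]
opening: 0.382
finger_force: 34.9
time: 28.32
eef_pos: [0.479, 0.0901, 0.1061]
tcp_rot: [0.999, -0.05, -0.0, -0.0]
contact_force: [0.3, 0.3, -0.3]
opening: 0.381
finger_force: 34.9
time: 28.48
eef_pos: [0.4792, 0.0864, 0.106]
tcp_rot: [0.999, -0.052, -0.0, 0.0]
contact_force: [-0.0, 0.3, -0.6]
opening: 0.379
finger_force: 34.9
t 28.5 at [0.479 0.086 0.106] yaw -6.0 open 0.38 ff 35 cf [-0.   0.3 -0.6] -> shift mm [ 1. -2. 69.] turn -0.5
```

```bash
python3 -m inch '[[1,0.001,-0.002,0.03,0],[1,0.001,-0.002,0.055,0],[1,0.001,-0.002,0.068,0],[1,0.001,-0.002,0.068,0],[1,0.001,-0.002,0.068,0]]'
python3 -m inch '[[0.47,0,0,0,0],[0.47,0,0,0,0],[0.47,0,0,-0.02,0],[0.47,0,0,-0.05,0],[0.47,0,0,-0.07,0]]'
python3 -m inch '[[0.45,0,0.04,0,0],[0.45,0,0.08,0,0],[0.45,0,0.12,0,0],[0.45,0,0.16,0,0],[0.45,-0.001,0.2,0,0]]'
python3 -m inch '[[0.45,0,0.04,0,0],[0.45,0,0.08,0.02,0],[0.45,0,0.127,0.04,0],[0.45,0,0.127,0.05,0],[0.45,0,0.127,0.05,0]]'
python3 -m inch '[[0.45,0,0,0,0],[0.45,0,0,0,0]]'
python3 d.py .4441 -.2366 .005 -5.9
python3 - <<'E'
from h import *
for c in('top','side'):
    p=snap(c); print(c,[np.array(x,float) for x in find(p,('orange',))['orange'] if x[1]>-.45])
E
```

```text
time: 28.9
eef_pos: [0.4803, 0.0875, 0.0376]
tcp_rot: [0.999, -0.053, -0.001, 0.0]
contact_force: [0.3, -0.2, -0.1]
opening: 0.373
finger_force: 40.4
time: 29.32
eef_pos: [0.4812, 0.0887, 0.1104]
tcp_rot: [0.999, -0.052, 0.001, 0.0]
contact_force: [0.7, -0.5, 0.3]
opening: 0.531
finger_force: 0.0
time: 29.73
eef_pos: [0.4586, -0.1118, 0.1092]
tcp_rot: [0.999, -0.052, 0.001, 0.0]
contact_force: [1.1, -0.0, 0.2]
opening: 0.546
finger_force: 0.0
time: 30.15
eef_pos: [0.4437, -0.2384, 0.0562]
tcp_rot: [0.999, -0.055, -0.001, -0.001]
contact_force: [-0.9, 0.7, -1.0]
opening: 0.551
finger_force: 0.0
time: 30.32
eef_pos: [0.4458, -0.2358, 0.0588]
tcp_rot: [0.999, -0.052, 0.0, 0.0]
contact_force: [0.4, 0.1, 0.4]
opening: 0.548
finger_force: 0.0
t 30.3 at [ 0.446 -0.236  0.059] yaw -6.0 open 0.55 ff 0 cf [0.4 0.1 0.4] -> shift mm [-2.  1. 54.] turn -0.1
top [array([ 0.5839, -0.3192,  0.0228,  0.0167]), array([0.5289, 0.084 , 0.0532, 0.0168]), array([ 0.5209, -0.3089,  0.0228,  0.0164]), array([0.4771, 0.0892, 0.0533, 0.0165])]
side [array([0.5181, 0.9822, 0.1274, 0.0744]), array([ 0.4409, -0.2451,  0.0195,  0.0161]), array([ 0.5823, -0.3224,  0.0197,  0.0171]), array([ 0.5186, -0.3129,  0.0198,  0.0167]), array([ 0.4411, -0.3233,  0.0198,  0.0172])]
```

```bash
python3 -m inch '[[0.45,-0.002,0.001,0.02,0],[0.45,-0.002,0.001,0.04,0],[0.45,-0.002,0.001,0.053,0],[0.45,-0.002,0.001,0.053,0],[0.45,-0.002,0.001,0.053,0]]'
python3 -m inch '[[1,0,0,0,0],[1,0,0,0,0],[1,0,0,0,0],[1,0,0,0,0],[1,0,0,0,0]]' 35
python3 -m inch '[[1,0,0,-0.03,0],[1,0,0,-0.07,0],[1,0.01,-0.03,-0.1,0],[1,0.02,-0.065,-0.1,0],[1,0.035,-0.1,-0.1,0]]'
python3 -m inch '[[1,0.014,-0.038,0,0],[1,0.028,-0.075,0,0],[1,0.042,-0.11,0,0],[1,0.055,-0.15,0,0],[1,0.066,-0.185,0,0]]'
python3 -m inch '[[1,0,-0.03,0,0],[1,0,-0.043,0,0],[1,0,-0.043,0,0],[1,0,-0.043,0,0]]'
python3 d.py .5795 .079 .037 -5.5
```

```text
time: 30.83
eef_pos: [0.4437, -0.2359, 0.0054]
tcp_rot: [0.999, -0.051, -0.0, -0.0]
contact_force: [0.6, 0.0, 0.1]
opening: 0.548
finger_force: 0.0
time: 31.25
eef_pos: [0.4448, -0.2374, 0.0069]
tcp_rot: [0.999, -0.052, 0.001, 0.001]
contact_force: [-0.3, 2.0, 6.2]
opening: 0.375
finger_force: 35.2
time: 31.67
eef_pos: [0.4904, -0.1415, 0.1087]
tcp_rot: [0.999, -0.053, 0.003, 0.001]
contact_force: [-0.5, 0.1, -1.9]
opening: 0.377
finger_force: 34.9
time: 32.08
eef_pos: [0.5743, 0.0382, 0.1055]
tcp_rot: [0.999, -0.052, 0.0, 0.0]
contact_force: [0.1, -0.3, -0.5]
opening: 0.376
finger_force: 34.9
time: 32.42
eef_pos: [0.5777, 0.0788, 0.1049]
tcp_rot: [0.999, -0.051, -0.0, 0.0]
contact_force: [0.3, -1.2, -0.1]
opening: 0.375
finger_force: 34.9
t 32.4 at [0.578 0.079 0.105] yaw -5.9 open 0.37 ff 35 cf [ 0.3 -1.2 -0.1] -> shift mm [ 2. -0. 68.] turn -0.4
```

```bash
python3 -m inch '[[1,0.002,0,0.03,0],[1,0.002,0,0.055,0],[1,0.002,0,0.067,0],[1,0.002,0,0.067,0],[1,0.002,0,0.067,0]]'
python3 -m inch '[[0.47,0,0,0,0],[0.47,0,0,0,0],[0.47,0,0,-0.02,0],[0.47,0,0,-0.05,0],[0.47,0,0,-0.07,0]]'
python3 -m inch '[[0.45,0,0.04,0,0],[0.45,0,0.08,0,0],[0.45,0,0.12,0,0],[0.45,-0.005,0.16,0,0],[0.45,-0.01,0.2,0,0]]'
python3 -m inch '[[0.45,0,0.04,0,0],[0.45,0,0.08,0,0],[0.45,0,0.12,0.0,0],[0.45,-0.007,0.16,0.02,0],[0.45,-0.007,0.192,0.04,0]]'
python3 -m inch '[[0.45,0,0,0.01,0],[0.45,0,0,0.01,0],[0.45,0,0,0.01,0],[0.45,0,0,0.01,0]]'
python3 d.py .5209 -.309 .005 -5.9
python3 - <<'E'
from h import *
for c in('top','side'):
    p=snap(c); print(c,[np.array(x,float) for x in find(p,('orange',))['orange'] if x[1]>-.45])
E
```

```text
time: 32.83
eef_pos: [0.5797, 0.0772, 0.0378]
tcp_rot: [0.999, -0.053, -0.001, 0.0]
contact_force: [0.3, -0.6, 0.2]
opening: 0.381
finger_force: 38.1
time: 33.25
eef_pos: [0.5808, 0.0784, 0.1106]
tcp_rot: [0.999, -0.052, 0.001, 0.0]
contact_force: [1.4, -0.2, -0.0]
opening: 0.53
finger_force: 0.0
time: 33.67
eef_pos: [0.5492, -0.1211, 0.1093]
tcp_rot: [0.999, -0.052, 0.001, 0.0]
contact_force: [1.0, -1.1, 0.4]
opening: 0.551
finger_force: 0.0
time: 34.08
eef_pos: [0.523, -0.3132, 0.071]
tcp_rot: [0.999, -0.052, 0.003, 0.002]
contact_force: [0.2, -0.2, -0.5]
opening: 0.554
finger_force: 0.0
time: 34.42
eef_pos: [0.523, -0.3086, 0.0591]
tcp_rot: [0.999, -0.051, 0.0, 0.0]
contact_force: [0.5, 0.3, 1.0]
opening: 0.552
finger_force: 0.0
t 34.4 at [ 0.523 -0.309  0.059] yaw -5.9 open 0.55 ff 0 cf [0.5 0.3 1. ] -> shift mm [-2.  1. 54.] turn -0.0
top [array([0.5787, 0.0782, 0.0529, 0.0164]), array([0.5288, 0.0845, 0.0533, 0.0166]), array([0.4771, 0.089 , 0.0527, 0.0168])]
side [array([0.5177, 0.9843, 0.1287, 0.0767]), array([0.576 , 0.0634, 0.0479, 0.0081]), array([ 0.582 , -0.3225,  0.0197,  0.0174]), array([ 0.5177, -0.3137,  0.0205,  0.0161]), array([ 0.4412, -0.3251,  0.0198,  0.0171])]
```

```bash
python3 -m inch '[[0.45,-0.002,0.001,0.02,0],[0.45,-0.002,0.001,0.04,0],[0.45,-0.002,0.001,0.053,0],[0.45,-0.002,0.001,0.053,0],[0.45,-0.002,0.001,0.053,0]]'
python3 -m inch '[[1,0,0,0,0],[1,0,0,0,0],[1,0,0,0,0],[1,0,0,0,0],[1,0,0,0,0]]' 35
python3 -m inch '[[1,0,0,-0.03,0],[1,0,0,-0.07,0],[1,0.01,-0.03,-0.1,0],[1,0.015,-0.065,-0.1,0],[1,0.02,-0.1,-0.1,0]]'
python3 -m inch '[[1,0.007,-0.04,0,0],[1,0.014,-0.08,0,0],[1,0.02,-0.12,0,0],[1,0.025,-0.16,0,0],[1,0.03,-0.195,0,0]]'
python3 -m inch '[[1,0.008,-0.04,0,0],[1,0.017,-0.08,0,0],[1,0.017,-0.097,0,0],[1,0.017,-0.097,0,0],[1,0.017,-0.097,0,0]]'
python3 d.py .629 .0742 .037 -5.5
```

```text
time: 34.93
eef_pos: [0.5203, -0.3094, 0.005]
tcp_rot: [0.999, -0.052, -0.0, -0.0]
contact_force: [-0.6, 0.1, 0.6]
opening: 0.551
finger_force: 0.0
time: 35.35
eef_pos: [0.5213, -0.311, 0.0067]
tcp_rot: [0.999, -0.052, 0.001, 0.001]
contact_force: [0.7, 1.7, 5.5]
opening: 0.374
finger_force: 35.1
time: 35.77
eef_pos: [0.5526, -0.2136, 0.1088]
tcp_rot: [0.999, -0.053, 0.003, 0.002]
contact_force: [0.6, 0.0, -1.4]
opening: 0.382
finger_force: 34.9
time: 36.18
eef_pos: [0.6005, -0.0197, 0.105]
tcp_rot: [0.999, -0.052, -0.0, -0.0]
contact_force: [1.1, -0.5, -0.4]
opening: 0.378
finger_force: 34.9
time: 36.6
eef_pos: [0.6273, 0.0735, 0.1047]
tcp_rot: [0.999, -0.051, -0.001, 0.0]
contact_force: [-0.8, -1.2, -0.2]
opening: 0.38
finger_force: 34.9
t 36.6 at [0.627 0.073 0.105] yaw -5.8 open 0.38 ff 35 cf [-0.8 -1.2 -0.2] -> shift mm [ 2. -1. 68.] turn -0.3
```

```bash
python3 -m inch '[[1,0.002,-0.001,0.03,0],[1,0.002,-0.001,0.055,0],[1,0.002,-0.001,0.067,0],[1,0.002,-0.001,0.067,0],[1,0.002,-0.001,0.067,0]]'
python3 -m inch '[[0.47,0,0,0,0],[0.47,0,0,0,0],[0.47,0,0,-0.02,0],[0.47,0,0,-0.05,0],[0.47,0,0,-0.09,0]]'
python3 -m inch '[[0.65,0,0.04,-0.01,0],[0.65,0,0.07,-0.04,0],[0.65,-0.01,0.1,-0.08,0],[0.65,-0.02,0.14,-0.12,0],[0.65,-0.03,0.16,-0.16,0]]'
python3 -m inch '[[0.65,-0.01,0.02,-0.03,0],[0.65,-0.02,0.02,-0.06,0],[0.65,-0.02,0.02,-0.06,0],[0.65,-0.02,0.02,-0.06,0]]'
python3 - <<'E'
from h import *
from d import rel
p=snap('top','t5.png'); print({k:[np.array(x,float) for x in v if x[1]>-.45] for k,v in find(p).items()})
C=cloud(p); m=(np.abs(C[...,2]-.298)<.008)&(C[...,1]>.25)&(C[...,1]<.36)&(C[...,0]>.45)&(C[...,0]<.7)
P=C[m]; print(len(P),P.min(0),P.max(0),cv2.minAreaRect(P[:,:2].astype(np.float32)))
q=snap('side'); print({k:[np.array(x,float) for x in v if x[1]>-.45] for k,v in find(q,('orange',)).items()})
print(rel([.5765,.312,.37],-5.9))
E
```

```text
time: 37.02
eef_pos: [0.6294, 0.072, 0.0377]
tcp_rot: [0.999, -0.053, -0.001, 0.0]
contact_force: [0.2, 0.5, 0.5]
opening: 0.379
finger_force: 38.0
time: 37.43
eef_pos: [0.6274, 0.0732, 0.1261]
tcp_rot: [0.999, -0.052, -0.003, 0.0]
contact_force: [1.1, -0.1, -0.4]
opening: 0.531
finger_force: 0.0
time: 37.85
eef_pos: [0.5897, -0.0696, 0.2654]
tcp_rot: [0.999, -0.053, -0.0, 0.0]
contact_force: [0.9, 0.1, 0.3]
opening: 0.344
finger_force: 0.0
time: 38.18
eef_pos: [0.5695, -0.0864, 0.3279]
tcp_rot: [0.999, -0.053, 0.003, 0.001]
contact_force: [-0.6, -0.7, -0.3]
opening: 0.348
finger_force: 0.0
{'red': [array([0.5353, 0.1815, 0.0866, 0.0215])], 'yellow': [array([0.4758, 0.1877, 0.0867, 0.0219])], 'blue': [array([0.5911, 0.1732, 0.0871, 0.0218])], 'orange': [array([ 0.5838, -0.318 ,  0.0233,  0.0168]), array([0.5729, 0.0682, 0.0529, 0.0107]), array([ 0.4446, -0.32  ,  0.0223,  0.0165])]}
570 [0.50820724 0.29967729 0.29012746] [0.64345889 0.32450705 0.30558069] ((0.5759488344192505, 0.3127804696559906), (0.015709813684225082, 0.13608628511428833), 84.4824447631836)
{'orange': [array([0.5179, 0.9778, 0.1279, 0.0745]), array([0.6275, 0.0686, 0.0493, 0.0174]), array([0.576 , 0.0732, 0.049 , 0.017 ]), array([0.5269, 0.0805, 0.0491, 0.0172]), array([0.4761, 0.0829, 0.0494, 0.0173]), array([ 0.5818, -0.3217,  0.0197,  0.0175]), array([ 0.441 , -0.3235,  0.0197,  0.0169])]}
t 38.3 at [ 0.569 -0.085  0.323] yaw -6.0 open 0.35 ff 0 cf [-0.7 -0.  -0.8] -> shift mm [ -33. -396.  -46.] turn -0.1
```

View pics/t5.png

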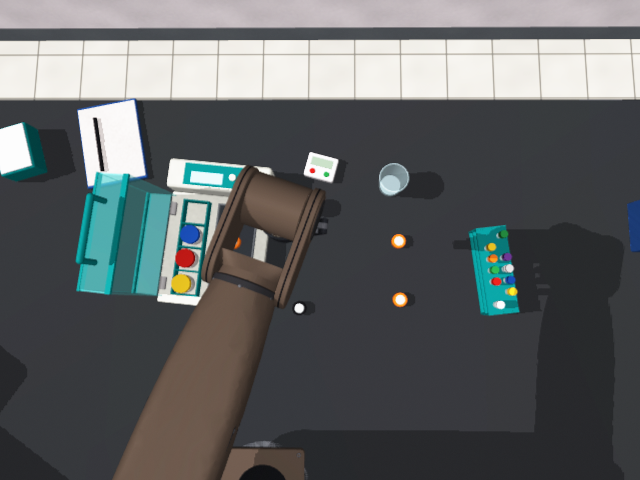

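All three pots stand in cells, at (180,283), (185,257) and (190,233). The side camera puts four pucks in the tray. Two pucks remain on the bench at (399,241) and (400,299). Next I'll close the hood.

```bash
python3 -m inch '[[0.65,0,0,-0.04,0],[0.65,-0.003,-0.04,-0.06,0],[0.65,-0.006,-0.08,-0.06,0],[0.65,-0.009,-0.12,-0.06,0],[0.65,-0.012,-0.16,-0.06,0]]'
python3 -m inch '[[0.65,-0.004,-0.04,0,0],[0.65,-0.008,-0.08,0,0],[0.65,-0.012,-0.12,0,0],[0.65,-0.016,-0.16,0,0],[0.65,-0.02,-0.2,0,0]]'
python3 -m inch '[[0.65,-0.001,-0.036,0,0],[0.65,-0.001,-0.036,0,0],[0.65,-0.001,-0.036,0,0],[0.65,-0.001,-0.036,0,0]]'
python3 d.py .576 .3128 .275 -5.9
```

```text
time: 38.7
eef_pos: [0.5733, 0.0768, 0.3823]
tcp_rot: [0.999, -0.052, -0.001, -0.0]
contact_force: [1.4, 0.2, -0.9]
opening: 0.35
finger_force: 0.0
time: 39.12
eef_pos: [0.5736, 0.2783, 0.3811]
tcp_rot: [0.999, -0.052, -0.002, 0.001]
contact_force: [0.7, -1.3, 0.7]
opening: 0.354
finger_force: 0.0
time: 39.45
eef_pos: [0.5769, 0.3118, 0.3817]
tcp_rot: [0.999, -0.052, -0.002, 0.001]
contact_force: [-0.6, -0.8, 0.6]
opening: 0.348
finger_force: 0.0
t 39.5 at [0.577 0.312 0.382] yaw -5.9 open 0.35 ff 0 cf [-0.6 -0.8  0.6] -> shift mm [ -1.  -1. 107.] turn -0.0
```

```bash
python3 -m inch '[[0.65,-0.001,-0.001,0.03,0],[0.65,-0.001,-0.001,0.065,0],[0.65,-0.001,-0.001,0.09,0],[0.65,-0.001,-0.001,0.107,0],[0.65,-0.001,-0.001,0.107,0]]'
python3 -m inch '[[1,0,0,0,0],[1,0,0,0,0],[1,0,0,0,0],[1,0,0,0,0],[1,0,0,0,0]]' 30
python3 d.py .576 .3128 .275 -5.9
python3 -c "
from math import *
r=hypot(.259,.033);a0=atan2(.033,.259)
f=lambda t:((r*cos(a0+t))*1000,(r*sin(a0+t))*1000)
T=[1.75-.07*i for i in range(26)]
for i in range(0,25,5):
  b=f(T[i]);print([(round(f(t)[0]-b[0]),round(b[1]-f(t)[1])) for t in T[i+1:i+6]],T[i])"
```

```text
time: 39.87
eef_pos: [0.5743, 0.3102, 0.2706]
tcp_rot: [0.999, -0.053, -0.005, 0.002]
contact_force: [0.2, 0.4, -0.9]
opening: 0.35
finger_force: 0.0
time: 40.28
eef_pos: [0.5768, 0.3121, 0.2774]
tcp_rot: [0.999, -0.052, 0.0, 0.0]
contact_force: [1.7, -2.1, -5.3]
opening: 0.15
finger_force: 29.9
t 40.3 at [0.577 0.312 0.277] yaw -6.0 open 0.15 ff 30 cf [ 1.7 -2.1 -5.3] -> shift mm [-1. -1.  2.] turn -0.1
[(18, -5), (36, -9), (54, -11), (72, -12), (90, -12)] 1.75
[(18, 1), (36, 4), (54, 8), (72, 13), (89, 20)] 1.4
[(17, 8), (33, 16), (48, 26), (63, 37), (77, 49)] 1.0499999999999998
[(13, 13), (25, 27), (36, 41), (46, 56), (55, 72)] 0.7
[(8, 17), (14, 34), (20, 51), (24, 69), (27, 87)] 0.34999999999999987
```

```bash
python3 -m inch '[[1,0,0.018,-0.005,0],[1,0,0.036,-0.009,0],[1,0,0.054,-0.011,0],[1,0,0.072,-0.012,0],[1,0,0.09,-0.012,0]]'
python3 -m inch '[[1,0,0.018,0.001,0],[1,0,0.036,0.004,0],[1,0,0.054,0.008,0],[1,0,0.072,0.013,0],[1,0,0.089,0.02,0]]'
python3 -m inch '[[1,0,0.017,0.008,0],[1,0,0.033,0.016,0],[1,0,0.048,0.026,0],[1,0,0.063,0.037,0],[1,0,0.077,0.049,0]]'
python3 -m inch '[[1,0,0.013,0.013,0],[1,0,0.025,0.027,0],[1,0,0.036,0.041,0],[1,0,0.046,0.056,0],[1,0,0.055,0.072,0]]'
python3 -m inch '[[1,0,0.008,0.017,0],[1,0,0.014,0.034,0],[1,0,0.020,0.051,0],[1,0,0.024,0.069,0],[1,0,0.027,0.083,0]]'
python3 d.py .5435 -.024 .061 -5.9
```

```text
time: 40.7
eef_pos: [0.5683, 0.2243, 0.2916]
tcp_rot: [0.999, -0.052, 0.003, -0.003]
contact_force: [2.9, 3.3, -6.1]
opening: 0.151
finger_force: 29.4
time: 41.12
eef_pos: [0.5598, 0.1353, 0.2737]
tcp_rot: [0.999, -0.052, 0.004, -0.002]
contact_force: [0.8, -0.1, 3.8]
opening: 0.148
finger_force: 30.5
time: 41.53
eef_pos: [0.5522, 0.0582, 0.2239]
tcp_rot: [0.999, -0.052, 0.004, -0.001]
contact_force: [1.1, 0.0, 3.9]
opening: 0.146
finger_force: 31.4
time: 41.95
eef_pos: [0.5466, 0.0027, 0.1502]
tcp_rot: [0.999, -0.052, 0.004, -0.0]
contact_force: [3.8, 1.7, 1.1]
opening: 0.151
finger_force: 32.0
time: 42.37
eef_pos: [0.5439, -0.024, 0.066]
tcp_rot: [0.999, -0.053, 0.003, -0.0]
contact_force: [4.2, 3.2, -0.7]
opening: 0.147
finger_force: 32.4
t 42.4 at [ 0.544 -0.024  0.066] yaw -6.1 open 0.15 ff 32 cf [ 4.2  3.2 -0.7] -> shift mm [-0.  0.  5.] turn -0.2
```

```bash
python3 -m inch '[[1,0,0,0.003,0],[1,0,0,0.003,0],[0.65,0,0,0.003,0],[0.65,0,0,0.003,0],[0.65,0,0,0.003,0]]'
python3 -m inch '[[0.65,0,0,-0.03,0],[0.65,0,0,-0.06,0],[0.65,0,0,-0.1,0],[0.65,0,0.04,-0.13,0],[0.65,0,0.08,-0.15,0]]'
python3 -m inch '[[0.65,0,0.04,0,0],[0.65,-0.02,0.08,0,0],[0.65,-0.03,0.12,0,0],[0.65,-0.03,0.16,0,0],[0.65,-0.03,0.2,0,0]]'
python3 -m inch '[[0.65,0,0.04,0,0],[0.65,0,0.04,0,0],[0.65,0,0.04,0,0],[0.65,0,0.04,0,0],[0.65,0,0.04,0,0]]'
python3 - <<'E'
from h import *
p=snap('top'); q=snap('side')
cv2.imwrite('pics/f.png',np.hstack([cv2.resize(a['pixels'][y:y+200,x:x+200,::-1],(400,400)) for a,x,y in((p,130,140),(q,170,90))]))
C=cloud(p); m=np.zeros(C.shape[:2],bool); m[234:275,271:281]=1; m&=(C[...,2]>.06)&(C[...,2]<.13)
P=C[m]; print(P.mean(0),np.percentile(P[:,2],[50,90]))
D=cloud(p); t=(D[...,0]>.47)&(D[...,0]<.63)&(D[...,1]>.04)&(D[...,1]<.22); print(np.percentile(D[t][:,2],[50,90,99]))
print({k:[np.array(x,float) for x in v if x[1]>-.45] for k,v in find(p).items()})
for n in('timer','beaker','tube_rack'): print(n,[w(p,*d['at']) for d in ctrl.tip_of(n,p)[:1]])
E
```

```text
time: 42.78
eef_pos: [0.5413, -0.0233, 0.0627]
tcp_rot: [0.999, -0.052, 0.0, -0.0]
contact_force: [0.3, -0.5, 0.7]
opening: 0.353
finger_force: 0.0
time: 43.2
eef_pos: [0.5349, -0.0923, 0.2108]
tcp_rot: [0.999, -0.05, 0.002, 0.0]
contact_force: [1.1, -1.6, 0.8]
opening: 0.348
finger_force: 0.0
time: 43.62
eef_pos: [0.4821, -0.2902, 0.2074]
tcp_rot: [0.999, -0.052, 0.0, 0.0]
contact_force: [1.3, 0.2, -0.6]
opening: 0.35
finger_force: 0.0
time: 44.03
eef_pos: [0.4792, -0.3272, 0.2067]
tcp_rot: [0.999, -0.051, -0.0, -0.0]
contact_force: [0.5, -0.2, 0.0]
opening: 0.352
finger_force: 0.0
[ 0.54816959 -0.02491323  0.08357858] [0.08384439 0.08736196]
[0.10643487 0.10931258 0.11183481]
{'red': [array([0.72  , 0.032 , 0.0929, 0.0068])], 'yellow': [], 'blue': [array([0.7321, 0.3794, 0.0147, 0.074 ])], 'orange': [array([ 0.585 , -0.317 ,  0.0228,  0.0168])]}
timer [array([ 0.76153743, -0.12601342,  0.02453728])]
beaker [array([ 0.72667378, -0.30280036,  0.00199784])]
tube_rack [array([ 0.51117762, -0.51573639,  0.08569775])]
```

View pics/f.png

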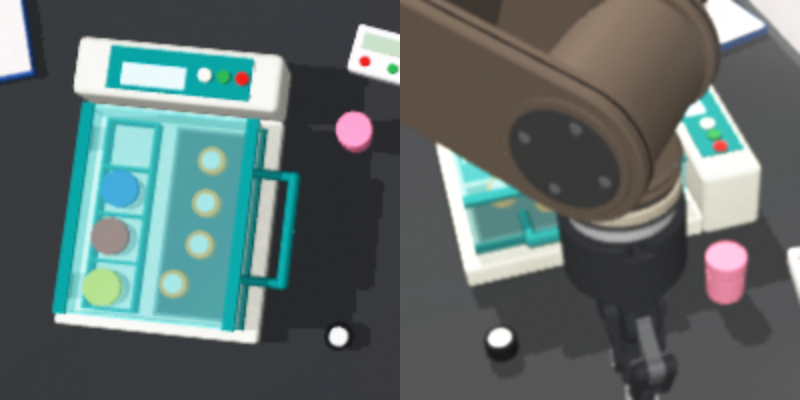

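The hood is down with its top at 106 mm, but one puck (crop (173,283)) has shifted back in the tray. I'll check whether it still lies flat.

Run:
```python
from h import *
p=snap('top'); ex=np.array([.9954,-.0958]); ey=np.array([.0958,.9954])
for u,v in((173,283),(199,244),(206,203),(212,160)):
    q=w(p,130+u/2,140+v/2,.05)[:2]-np.array([.5546,.0814]); print('tray x,y',q@ex,q@ey)
cv2.imwrite('pics/g.png',cv2.resize(p['pixels'][200:300,170:270,::-1],(600,600),interpolation=cv2.INTER_CUBIC))
```

```text
tray x,y -0.0756629501312902 0.024598795970102946
tray x,y -0.026998711524296868 -0.00015346785850018458
tray x,y 0.022218887133792983 -0.0022978791942954613
tray x,y 0.07423432494088703 -0.0029702002450967997
```

View pics/g.png

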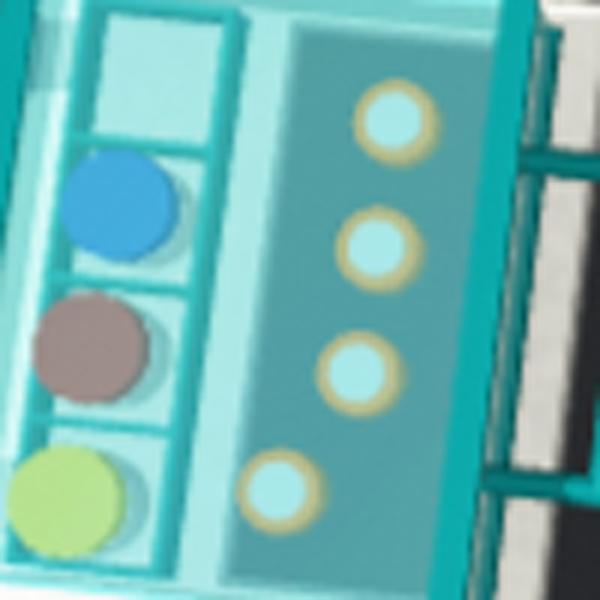

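The shifted puck (crop (282,490)) still lies flat inside the tray, 25 mm off its centre line where 28 mm is the limit. Everything else is in place, so I'll hand in.

```bash
python3 -c "
from plant import ctrl
print(ctrl.sign_off())"
```

```text
the job is handed in; nothing more can be done
None
```

The job is handed in: the three pots present (yellow, red, blue) stand in three crate cells, four pucks lie in the tray with two left on the bench, the hood is shut, and the rack, beaker, timer and look-alikes were left alone. One puck in the tray got knocked about 25 mm during the run but still lies flat inside it.

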